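# Pin the two halves of a hinged ring mould together

## Robot

A 6-joint arm with a two-finger parallel gripper is mounted at the origin on a cart in front of the work surface, level with it; the furniture and walls round the work are solid. World frame = base frame: x ahead of the robot, y to its left, z up, the work surface at z = 0. Lengths are in m, angles in degrees, forces in N, time in s.
With the tool pointing down it reaches from about 0.375 to 0.9 m from the base axis. Payload 3.1 kg.
Tool frame: the origin (TCP) lies between the finger pads; the fingertips stand 11 mm ahead of it and the grasp point (between the pads) lies 8 mm behind it; x points along the fingers, y is the direction in which the jaws open and shut, and the axes are right-handed (so a half turn about x gives the same grasp; the last joint's range is limited). The gripper opens to 87 mm and grips with 3 to 60 N. Pads are 19 mm wide; open, the fingers measure 117 mm over their backs; the gripper's body (75 mm by 190 mm) begins 51 mm behind the grasp point.
Start: joints at [-86.603, 30.224, 82.088, -0, 67.689, -10.227], TCP at [0.147, -0.607, 0.234] pointing down, gripper open.
Joint ranges: [-176.69, 176.69], [-43.24, 126.21], [12.49, 139.97], [-82, 262], [0, 151.66], [-163.58, 163.58]. Speed limits (degrees/s): [159.86, 159.86, 180, 180, 180, 180].

## Interface

Orientations are given as a 3x3 rotation matrix whose columns are the frame's x, y, z axes.
In Python, from rig import bot gives the robot as it stands.
- The arm moves only by the shell command python3 -m inch 'ROWS' [OPENING]. ROWS is a JSON object of lists of equal length, an entry for each row: "dp": the shift along the tool's x, y, z in mm, a list of three; "yaw": the turn about the tool's x in degrees. In form: {"dp": [[tx, ty, tz], ...], "yaw": [yaw, ...]}. A call has 1 to 20 rows; each row shifts and turns the commanded pose from where the row before left it, along the tool's axes as they then stand; what a row does not reach is not made up. A row lasts 1/12 s, in which the tool goes at most 41.7 mm and 7.16 degrees, less where a joint would pass 70% of its speed; a pose out of reach is approached as far as the arm can. A call is refused whole if a number of a shift passes 41.7 or a number of a turn 7.16, either way. A call with a gripper value outside its range is refused whole. OPENING is the finger opening in mm, from 0 to 87, set as the call begins (- or left out, the last holds). The fingers move at their own pace and stop on an object; the grip force is fixed at half the most. Time passes only in rows, so rows that do not move let the fingers close. It gives the time, the measured TCP pose, the force and the opening at its end, in the units of the state.
- bot.read_state(): the state, without advancing time (a new reading comes with each control period).
- bot.capture(name): name is "side" or "top" or "wrist"; returns a dict with "color" (480x640x3 uint8, red, green, blue), "intrinsics" (3x3 intrinsics, pixels), "pose" (4x4, takes a point from camera to world coordinates). Camera axes: x right, y down, z forward; pixel columns grow to the right and rows downward; lengths in m; the calibration is good to about 2 mm. A picture is of the moment at which its call begins. There is no depth.
- bot.hand_in(): hands the job in, once; it reports no verdict.
The state is a dict: "time_s": time; "joint_positions": joint angles; "qvel": joint speeds; "tau": joint torques, N m; "position": TCP position; "tcp_rot": TCP orientation; "force": force on the tool from outside, world axes, zero at the start; "moment": the same for the moment, N m; "opening": opening from 0.0 (shut) to 1.0 (fully open).
Only numpy, scipy, OpenCV 4.12 (cv2) and the standard library are available. Lean on these libraries where they do the work, as an engineer would, in place of code of your own. Each camera call takes 0.05 s, during which the arm holds its last target.

## Task

Slide the loose blue half of the ring mould along the bench until it is closed against the screwed-down half, with its hinge knuckle in line between the other two. Then take the red-headed hinge pin from its wooden block and push it down through all three knuckles until its flange sits fully home, and let go with the mould still closed. Press gently: ram neither the halves nor the pin, and leave the other tools on the bench where they are.

Things in the scene. Friction and masses are not known exactly. Their poses are not given: they have to be found in the camera images.
- mould_base: Dark steel base plate (76 x 156 x 5 mm) fixed to the bench, carrying the bare aluminium half of a ring mould, 44 mm high. The half fills the side x > 0 (ring radii 40 and 52 mm), parting face nominally the plane x = 0, ring centre at this origin on the bench. Slotted screw holes: the half really sits anywhere within 4 mm in x and 3 mm in y of this (not turned), which the given poses do NOT show.
- rib_mark (a point): Nominal middle of the nose of the upright brass register rib of the aluminium half, at x = -12, y = -65 mm, 24 mm above the bench (true place up to 4 mm off in x, 3 mm in y, as the half). It stands 12 mm out of the parting face, 12 mm wide at its root and tapering to a round 6 mm nose, and enters the round-lipped 14 mm slot of the loose half, found from 6 mm off if the half is free to shift sideways.
- hinge_mark (a point): Nominal mouth of the 12 mm bore in the aluminium half's upper knuckle, 44 mm above the bench, at x = 0, y = +74 mm of the base plate; the true upright hinge axis is up to 4 mm off in x, 3 mm in y (height exact). Two knuckles 24 x 24 mm, heights 5 to 14 and 32 to 44 mm. Closing the loose half by feel brings its own bore onto the true axis within about 1 mm.
- mould_loose: Blue-painted half of the mould, loose on the bench, 44 mm high, 0.2 to 0.42 kg. Origin: ring centre on the bench; it fills its side x < 0 (outer radius 52 mm, y from -80 to +89 mm). Slid along +x till the flat parting faces touch it is closed, and its origin and axes then coincide with those of the aluminium half's true place. A 14 mm slot at y = -65 mm takes the brass rib with 1 mm of play each side.
- grip_bar (a point): Middle of the black grip bar that stands out level from the back of the loose half, at x = -68 mm, y = 0, 22 mm above the bench. The bar is 14 mm thick along the half's y, reaches from x = -52 (ring wall) to -84 mm, and from 7 to 37 mm above the bench. The half slides on the bench with a drag of about 1 to 4 N.
- eye_top (a point): Top centre of the 12 mm bore in the loose half's single knuckle (24 x 24 mm, heights 15.5 to 30.5 mm, at x = 0, y = +74 mm), which slips between the fixed two with 1.5 mm of room above and below. The round nose of the pin pulls it in line if it is within about 2 mm.
- hinge_pin: Steel hinge pin, 60 g, upright in a drilled wooden block. Origin at the tip of its nose, z up. Shank 10 mm thick, 41 mm long, with a half-ball nose; then a flange 22 mm across, z = 41 to 45 mm; then a round red grip 14 mm thick, z = 45 to 69 mm. A hidden spring plunger in the lower knuckle resists its last 6 to 10 mm with about 3 to 20 N; it stays where left.
- pin_tip (a point): Tip of the pin's nose (its origin).
- pin_flange (a point): Underside of the pin's flange, on its axis, 41 mm above the tip. Home means that it rests on top of the upper knuckle, 44 mm above the bench.
- pin_rest: Fixed wooden block 60 x 60 x 46 mm with a 12 mm through hole in which the pin stands, its flange on the block. Origin: centre of the underside.
- try_square: Try square, wood and steel, 110 x 169 x 16 mm; bystander. Origin: centre of its underside.
- masking_tape: Roll of masking tape lying flat, 104 mm across, 25 mm high; bystander left of the mould. Origin: centre of its underside.

How it is judged:
By the outcome, as a careful person would: the job done as asked, in the order asked, and still so for the second after the job is handed in, with the robot touching nothing.
It also fails if it takes over 72 s, if anything falls off the work surface, if the arm or the gripper's body presses on something with over 40 N, if the wrist force passes 120 N, or if a joint passes its speed limit or range.

## Working session

There is one attempt and no reset: what is moved stays moved. The work goes in short steps, Python scripts to look and compute and a shell command to move; the robot and the scene stay as the last step left them, time stands still between calls to the robot, and variables do not carry over. Pictures are saved under pics/ and viewed, and the job is handed in when it is done.

```bash
ls; mkdir -p pics
python3 - <<'E'
from rig import bot
import cv2,numpy as np,pickle
s=bot.read_state();print(s)
for n in ["side","top","wrist"]:
    c=bot.capture(n);cv2.imwrite(f"pics/{n}0.png",c["color"][:,:,::-1]);pickle.dump(c,open(f"pics/{n}0.pkl","wb"))
    print(n,c["intrinsics"].tolist(),np.round(c["pose"],4).tolist())
E
```

```text
pics
{'time_s': 0.0, 'joint_positions': array([-8.66044311e+01,  3.02798823e+01,  8.21564502e+01, -2.88379332e-04,
        6.76878744e+01, -1.02278527e+01]), 'qvel': array([-0.05982988, -0.06908556,  0.01178796,  0.08558147,  0.07622328,
        0.02475776]), 'tau': array([-5.44653776e-04, -4.40040064e+01, -1.76591760e+01,  6.31680270e-02,
        5.83060272e-02, -1.58285475e-04]), 'position': array([ 0.14719112, -0.60669567,  0.23256142]), 'tcp_rot': array([[-1.33046195e-04,  2.35541136e-01, -9.71864371e-01],
       [ 2.16373591e-03, -9.71862037e-01, -2.35540867e-01],
       [-9.99997650e-01, -2.13419566e-03, -3.80346270e-04]]), 'force': array([ 0.29574996,  0.69957416, -0.80868671]), 'moment': array([-0.06504667,  0.01531114, -0.04928859]), 'opening': 1.0003215265697156}
side [[487.2521800613677, 0.0, 324.390740832101], [0.0, 487.2521800613677, 237.94868835777814], [0.0, 0.0, 1.0]] [[0.9794, -0.0954, 0.1777, 0.3913], [-0.201, -0.5393, 0.8178, -0.8924], [0.0178, -0.8367, -0.5474, 0.6548], [0.0, 0.0, 0.0, 1.0]]
top [[463.01619378416865, 0.0, 321.7416750089648], [0.0, 463.01619378416865, 220.89300739476894], [0.0, 0.0, 1.0]] [[-0.0005, -0.9808, 0.1952, 0.3846], [-0.9996, -0.005, -0.0273, 0.0068], [0.0278, -0.1951, -0.9804, 0.9747], [0.0, 0.0, 0.0, 1.0]]
wrist [[343.4619979639092, 0.0, 320.82111940568575], [0.0, 343.4619979639092, 240.71476422354166], [0.0, 0.0, 1.0]] [[0.2369, -0.9367, -0.2577, 0.2186], [-0.9715, -0.2286, -0.0622, -0.5898], [-0.0007, 0.2651, -0.9642, 0.3843], [0.0, 0.0, 0.0, 1.0]]
```

View pics/top0.png

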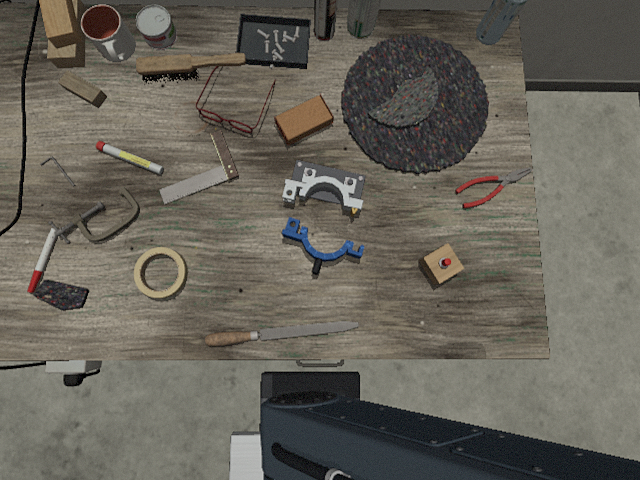

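View pics/side0.png

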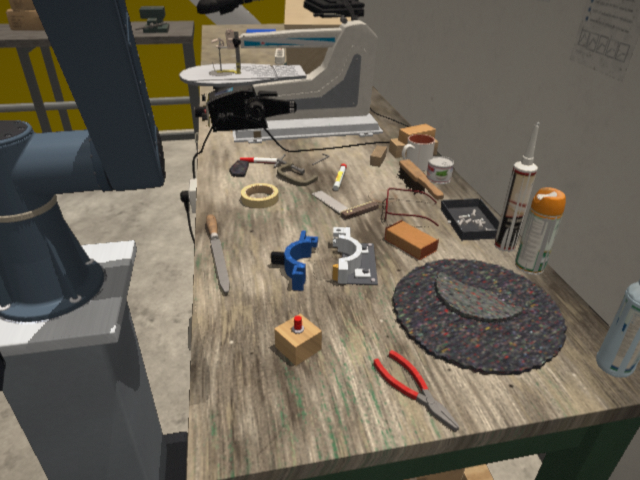

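View pics/wrist0.png

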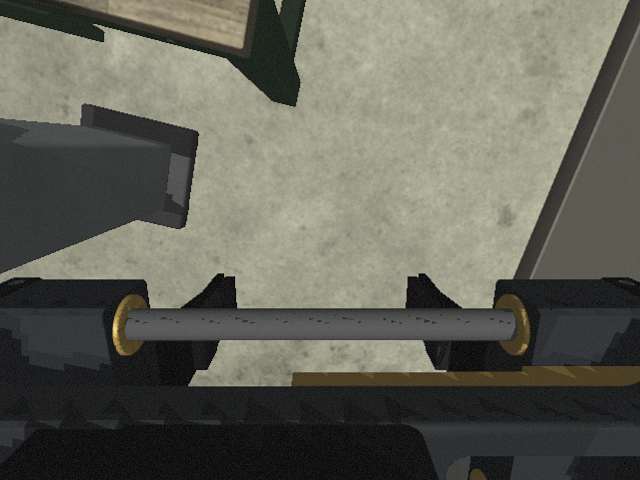

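The top view shows the blue half near (325,245), the aluminium half near (325,190), the pin block at (441,265), the tape at (160,272) and the square at (205,175). I'll enlarge these.

Run:
```python
import cv2
a=cv2.imread("pics/top0.png");c=a[150:290,270:400];cv2.imwrite("pics/t1.png",cv2.resize(c,None,fx=4.28,fy=4.28,interpolation=cv2.INTER_CUBIC)[:600])
c=a[230:300,400:480];cv2.imwrite("pics/t2.png",cv2.resize(c,None,fx=8,fy=8,interpolation=cv2.INTER_CUBIC))
a=cv2.imread("pics/side0.png");c=a[215:375,260:400];cv2.imwrite("pics/s1.png",cv2.resize(c,None,fx=3.75,fy=3.75,interpolation=cv2.INTER_CUBIC))
```

```text
(no output)
```

View pics/t1.png

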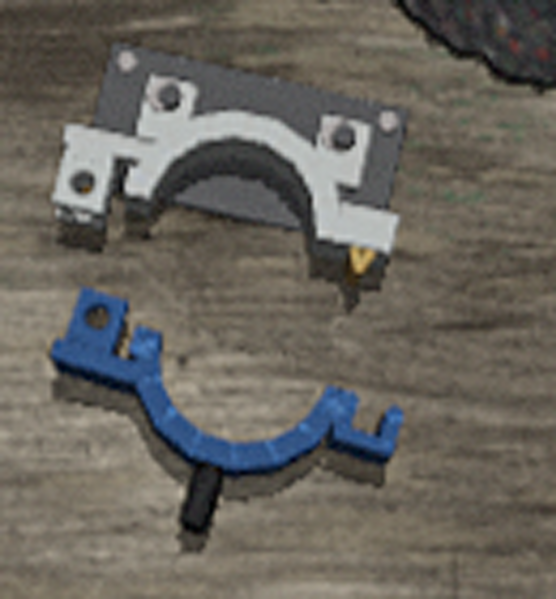

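View pics/t2.png

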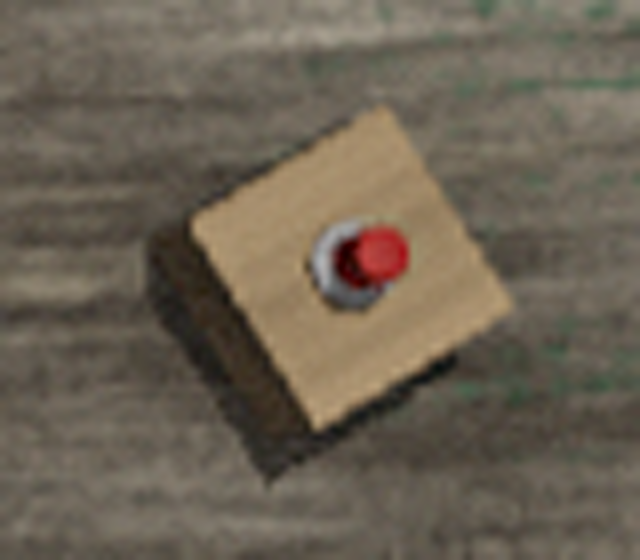

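View pics/s1.png

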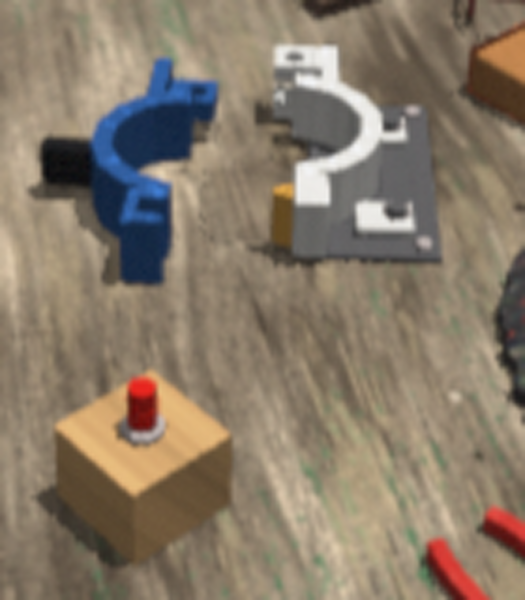

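```bash
cat > h.py <<'E'
import numpy as np,pickle,cv2
def load(n):return pickle.load(open(f"pics/{n}.pkl","rb"))
def px2w(c,u,v,z):
    K=c["intrinsics"];P=np.array(c["pose"]);d=P[:3,:3]@np.linalg.solve(K,[u,v,1.]);o=P[:3,3]
    return o+d*(z-o[2])/d[2]
def w2px(c,p):
    P=np.array(c["pose"]);q=P[:3,:3].T@(np.array(p)-P[:3,3]);r=c["intrinsics"]@q;return r[:2]/r[2]
def crop(c,name,u0,v0,u1,v1,f):
    a=np.ascontiguousarray(c["color"][v0:v1,u0:u1,::-1]);cv2.imwrite(f"pics/{name}.png",cv2.resize(a,None,fx=f,fy=f,interpolation=cv2.INTER_CUBIC))
def snap(n,name):
    from rig import bot
    c=bot.capture(n);pickle.dump(c,open(f"pics/{name}.pkl","wb"));cv2.imwrite(f"pics/{name}.png",c["color"][:,:,::-1]);return c
def pose2d(a):
    return np.array([[np.cos(a),-np.sin(a)],[np.sin(a),np.cos(a)]])
E
python3 - <<'E'
from h import *
t=load("top0");s=load("side0")
def T(x,y,z,f=4.28,u=270,v=150):return px2w(t,u+(x+.0)/f,v+y/f,z)
def S(x,y,z):return px2w(s,260+x/3.75,215+y/3.75,z)
for k,x,y,z in [("alu bore",82,182,.044),("plateL",113,45,.005),("plateR",408,108,.005),("scrL",127,60,.006),("scrR",388,120,.006),("knuckle UL",65,125,.044),("knuckle LL",53,200,.044),("knLR",108,212,.044),("ribend R",392,250,.044),("ribendUR",400,212,.044),("nose",358,275,.044)]:print(k,np.round(T(x,y,z)*1000,1))
print()
for k,x,y,z in [("blue bore",97,315,.0305),("bar end top",195,530,.037),("bar root",212,465,.037),("lipR",397,405,.044),("outer L",53,350,.044),("outer R",388,460,.044),("tipR",340,388,.044),("tipL",150,325,.044)]:print(k,np.round(T(x,y,z)*1000,1))
print("side")
for k,x,y,z in [("alubore",294,57,.044),("blue bore",200,88,.0305),("flange",143,428,.050),("head",143,382,.074),("block L",55,430,.046),("T",152,372,.046),("R",231,436,.046),("B",135,495,.046)]:print(k,np.round(S(x,y,z)*1000,1))
print("top")
for k,x,y,z in [("flange",350,265,.050),("head",380,254,.074),("block L",192,215,.046),("T",385,105,.046),("R",512,305,.046),("B",318,430,.046)]:print(k,np.round(T(x,y,z,8,400,230)*1000,1))
E
```

```text
alu bore [629.4  48.3  44. ]
plateL [712.1  35.2   5. ]
plateR [ 679.8 -115.6    5. ]
scrL [703.8  27.9   6. ]
scrR [ 673.1 -105.1    6. ]
knuckle UL [658.   56.9  44. ]
knuckle LL [620.4  62.2  44. ]
knLR [614.6  35.6  44. ]
ribend R [ 596.6 -101.6   44. ]
ribendUR [ 615.5 -105.8   44. ]
nose [584.1 -84.9  44. ]

blue bore [566.5  40.8  30.5]
bar end top [462.2  -6.8  37. ]
bar root [493.  -14.9  37. ]
lipR [ 521.  -102.6   44. ]
outer L [546.8  61.   44. ]
outer R [494.8 -97.9  44. ]
tipR [529.1 -75.6  44. ]
tipL [559.2  15.   44. ]
side
alubore [628.8  47.   44. ]
blue bore [568.1  42.7  30.5]
flange [ 483.2 -268.1   50. ]
head [ 484.3 -262.8   74. ]
block L [ 442.8 -257.7   46. ]
T [ 494.2 -226.2   46. ]
R [ 523.6 -276.8   46. ]
B [ 473.5 -305.8   46. ]
top
flange [ 483.1 -265.    50. ]
head [ 483.3 -265.5   74. ]
block L [ 496.1 -226.5   46. ]
T [ 524.5 -277.3   46. ]
R [ 473.5 -306.9   46. ]
B [ 442.1 -255.9   46. ]
```

```bash
python3 -m inch '{"dp":[[0,0,0],[0,0,0],[0,0,0],[0,0,0],[0,-20,-5],[0,-40,-9],[0,-40,-9],[0,-40,-9],[0,-40,-9],[0,-40,-9],[0,-40,-9],[0,-40,-9],[0,-40,-9],[0,-40,-9],[0,-40,-9],[0,-40,-9],[0,-40,-9],[0,-40,-9],[0,-40,-9],[0,-40,-9]],"yaw":[7,7,7,7,0,0,0,0,0,0,0,0,0,0,0,0,0,0,0,0]}'; python3 -m inch '{"dp":[[0,0,0],[0,0,0],[0,0,0]],"yaw":[0,0,0]}'
python3 - <<'E'
from h import *
c=snap("wrist","w1")
from rig import bot
print(np.round(bot.read_state()["joint_positions"],1),np.round(c["pose"],4).tolist())
E
```

```text
time_s: 1.82
position: [0.4372, -0.0395, 0.2336]
tcp_rot: [[0.0, -0.248, -0.969], [-0.0, -0.969, 0.248], [-1.0, 0.0, -0.0]]
force: [1.4, -1.1, -0.3]
opening: 1.002
time_s: 2.07
position: [0.4365, -0.0415, 0.2334]
tcp_rot: [[-0.001, -0.247, -0.969], [-0.0, -0.969, 0.247], [-1.0, 0.0, 0.001]]
force: [-0.1, -0.3, -0.2]
opening: 1.003
[-20.2  15.9 107.7  -0.   56.4  84.3] [[-0.2456, -0.9345, -0.2578, 0.5077], [-0.9694, 0.2372, 0.0636, -0.0591], [0.0017, 0.2655, -0.9641, 0.3849], [0.0, 0.0, 0.0, 1.0]]
```

View pics/w1.png

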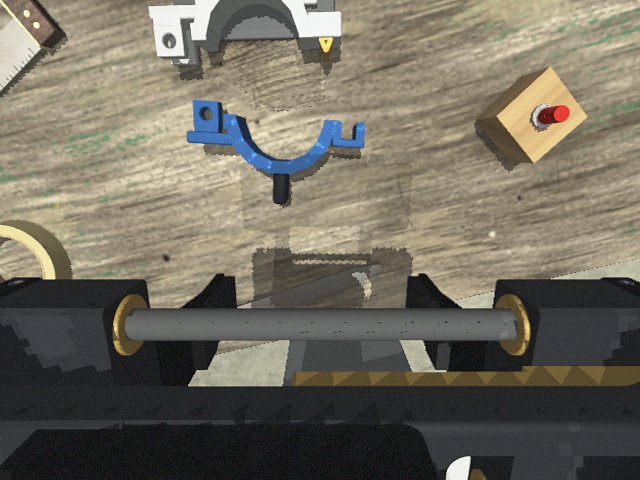

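Run:
```python
from h import *
c=load("w1");crop(c,"w1a",140,0,380,110,3.33);crop(c,"w1b",180,90,380,210,4)
```

```text
(no output)
```

View pics/w1a.png

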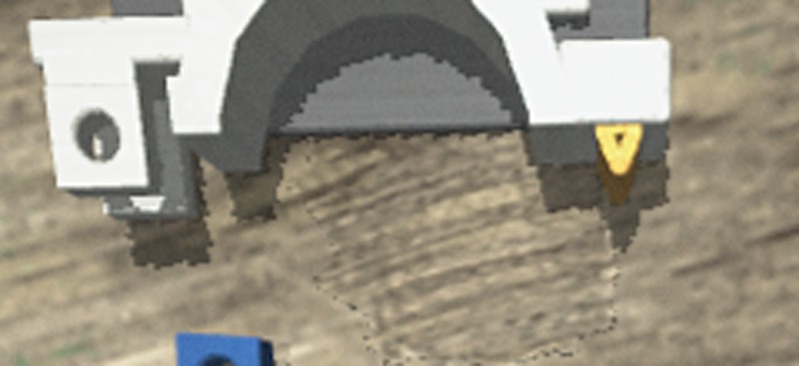

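View pics/w1b.png

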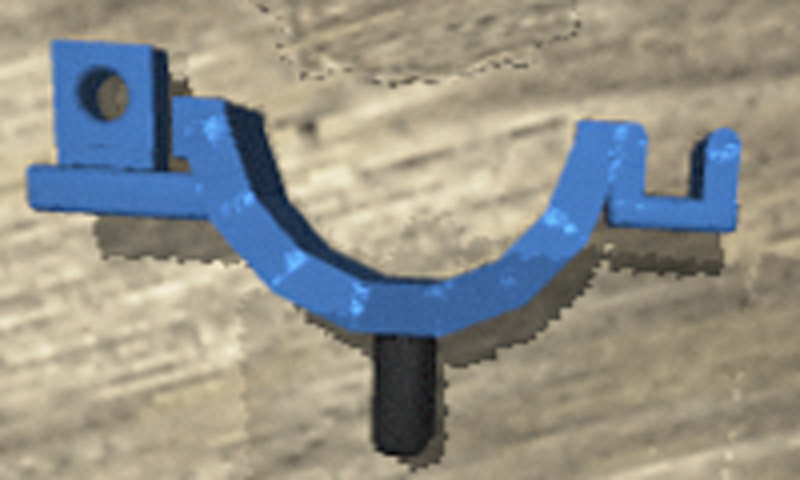

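Run:
```python
from h import *
w=load("w1")
def A(x,y,z):return px2w(w,140+(x+.5)/3.33-.5,(y+.5)/3.33-.5,z)*1000
def B(x,y,z):return px2w(w,180+(x+.5)/4-.5,90+(y+.5)/4-.5,z)*1000
ang=lambda p,q:np.degrees(np.arctan2((q-p)[1],(q-p)[0]))+90  # p:+y side,q:-y side
p=A(97,133,.044);print("alu bore",p.round(1))
L=A(175,133,.044);R=A(668,123,.044);print("part",L.round(1),R.round(1),ang(L,R))
R2=A(535,125,.044);print(ang(R2,R))
print("rib root",A(597,125,.044).round(1),A(640,125,.044).round(1),"nose",A(619,174,.044).round(1))
print("kn",A(58,187,.044),A(147,187,.044),A(43,85,.044),A(135,80,.044))
L=A(30,25,.044);R=A(668,40,.044);
print("plate front",A(275,132,.005).round(1),A(522,127,.005).round(1),ang(A(275,132,.005),A(522,127,.005)))
print("BLUE bore",B(103,94,.0305).round(1))
L=B(190,97,.044);R=B(580,121,.044);R3=B(638,121,.044);print("part",L,R,R3,ang(L,R),ang(L,R3))
L=B(70,212,.044);R=B(735,231,.044);print("back?",L,R,ang(L,R))
e=B(403,455,.037);print("bar end",e,"sides",B(373,400,.037),B(437,400,.037),"root",B(405,337,.037))
print("slot",B(646,180,.044),B(703,180,.044),"outer y-80",B(738,200,.044), "lip tip",B(722,130,.044))
```

```text
alu bore [628.9  48.5  44. ]
part [623.8  28.4  44. ] [593.9 -99.3  44. ] -13.153874770587265
-13.421838102112133
rib root [598.1 -80.9  44. ] [595.3 -92.   44. ] nose [585.3 -83.7  44. ]
kn [619.2278584   63.36118695  44.        ] [613.3599714   40.16181708  44.        ] [642.96925422  58.2519855   44.        ] [638.13061707  34.36389997  44.        ]
plate front [630.    9.6   5. ] [613.4 -61.7   5. ] -13.155820264404497
BLUE bore [565.   41.3  30.5]
part [557.21956866  18.00979484  44.        ] [529.72225855 -68.98970989  44.        ] [526.38112169 -82.18400184  44.        ] -17.53980943336518 -17.1077367213247
back? [539.67103063  53.89157693  44.        ] [496.44145366 -98.93063925  44.        ] -15.79487936281133
bar end [463.13137591  -5.89342529  37.        ] sides [478.42924864  -2.41430368  37.        ] [474.461449   -18.06157575  37.        ] root [491.49409523 -14.54863341  37.        ]
slot [513.03969126 -80.95503852  44.        ] [509.71896269 -94.06504253  44.        ] outer y-80 [ 503.22906057 -101.14561093   44.        ] lip tip [ 519.58718129 -100.86381142   44.        ]
```

```bash
python3 -m inch '{"dp":[[0,0,0],[0,-21,-15],[0,-20.5,-14],[35,0,0],[35,0,0],[35,0,0],[35,0,0],[30,0,0],[0,0,0],[0,0,0]],"yaw":[2.5,0,0,0,0,0,0,0,0,0]}' 50
python3 - <<'E'
from h import *
c=snap("wrist","w2")
from rig import bot
s=bot.read_state();print(s["position"],s["time_s"])
E
```

```text
time_s: 2.95
position: [0.4753, -0.0117, 0.0625]
tcp_rot: [[-0.004, -0.293, -0.956], [0.001, -0.956, 0.293], [-1.0, 0.0, 0.004]]
force: [-0.1, -0.0, -0.5]
opening: 0.574
[ 0.47668507 -0.01173531  0.0639515 ] 3.0
```

View pics/w2.png

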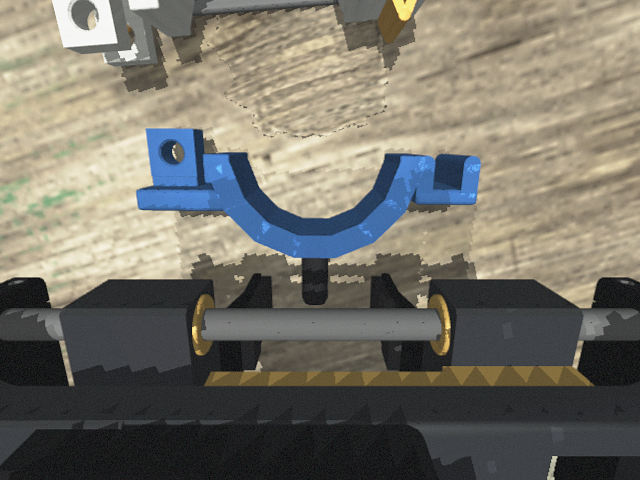

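Run:
```python
from h import *
w=load("w2")
def B(x,y,z):return px2w(w,x,y,z)*1000
print(B(315,298,.037),B(302,290,.037),B(328,290,.037),B(315,262,.037))
print("bore",B(173,151,.0305),"alubore",B(83,14,.044),"back",B(139,209,.037),B(477,205,.044))
print("part",B(204,153,.044),B(247,153,.044),B(392,154,.044),B(436,156,.044))
crop(w,"w2a",130,120,490,310,2.2)
```

```text
[467.87922595  -5.94174167  37.        ] [ 4.74629633e+02 -4.61148684e-01  3.70000000e+01] [470.39204306 -14.29942639  37.        ] [488.23891041 -12.26326737  37.        ]
bore [565.34909117  40.6137717   30.5       ] alubore [628.25077118  49.30819797  44.        ] back [542.88482949  66.68607707  37.        ] [495.57502502 -99.29830941  44.        ]
part [558.74374889  21.38062368  44.        ] [552.73011382   1.6983422   44.        ] [531.98339889 -64.61406223  44.        ] [524.89964298 -84.60982993  44.        ]
```

View pics/w2a.png

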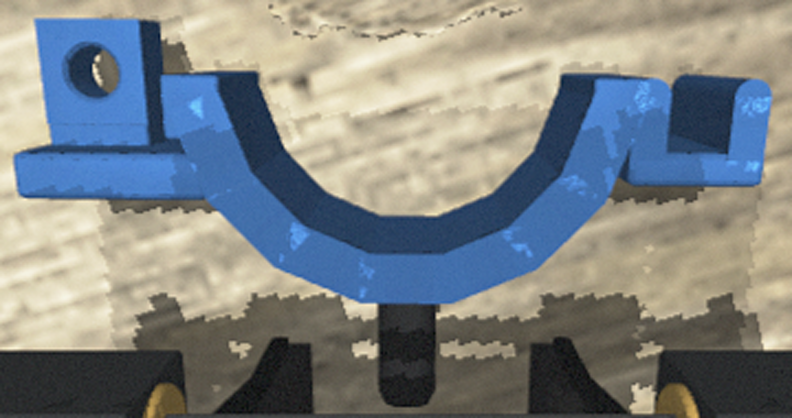

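```bash
python3 -m inch '{"dp":[[0,-1.5,0],[15,0,0],[15,0,0],[12,0,0],[3,0,0],[0,0,0],[0,0,0],[0,0,0]],"yaw":[0.7,0,0,0,0,0,0,0]}'; python3 -m inch '{"dp":[[0,0,0],[0,0,0],[0,0,0],[0,0,0],[0,0,0],[0,0,0],[0,0,0],[0,0,0],[0,0,0],[0,0,0]],"yaw":[0,0,0,0,0,0,0,0,0,0]}' 0
python3 - <<'E'
from h import *
w=snap("wrist","w3")
def B(x,y,z):return px2w(w,x,y,z)*1000
E
```

```text
time_s: 3.67
position: [0.478, -0.009, 0.0199]
tcp_rot: [[0.003, -0.302, -0.953], [-0.001, -0.953, 0.302], [-1.0, -0.0, -0.003]]
force: [-0.5, -1.1, 1.3]
opening: 0.573
time_s: 4.5
position: [0.477, -0.0088, 0.0185]
tcp_rot: [[-0.0, -0.302, -0.953], [0.0, -0.953, 0.302], [-1.0, -0.0, 0.0]]
force: [0.7, -0.4, 0.3]
opening: 0.156
```

View pics/w3.png

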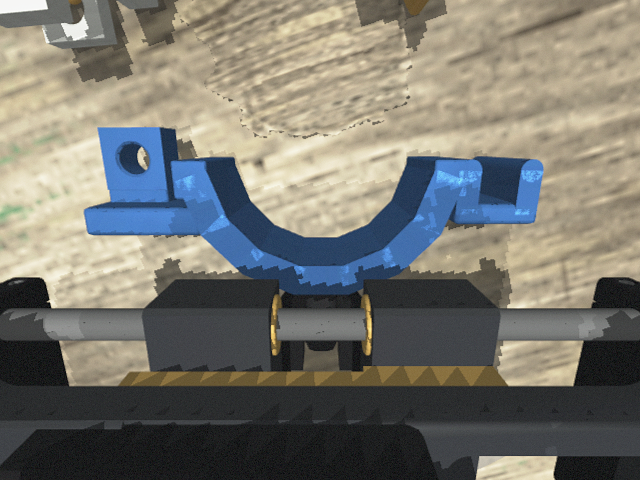

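Bar is gripped (opening 13.6 mm, bar 14 mm). Next I'll measure the held half relative to the tool.

Run:
```python
from h import *
w=load("w3");crop(w,"w3a",70,110,270,250,4);crop(w,"w3b",380,130,580,250,4)
```

```text
(no output)
```

View pics/w3a.png

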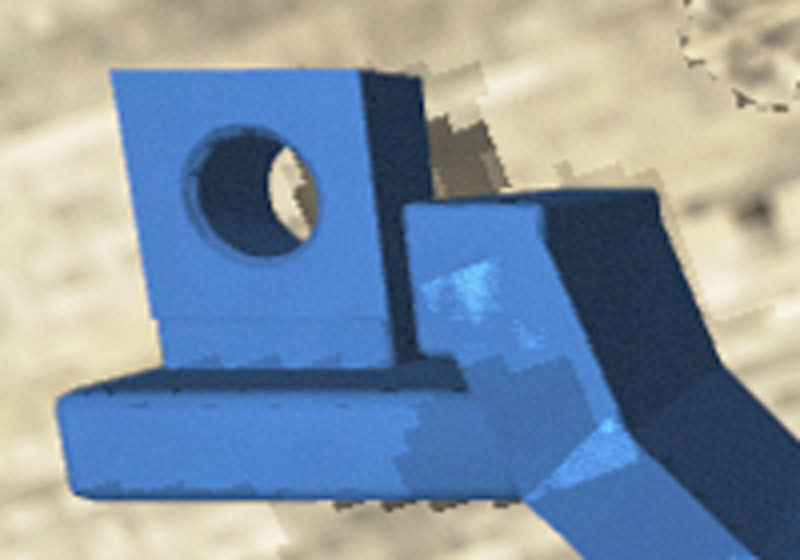

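View pics/w3b.png

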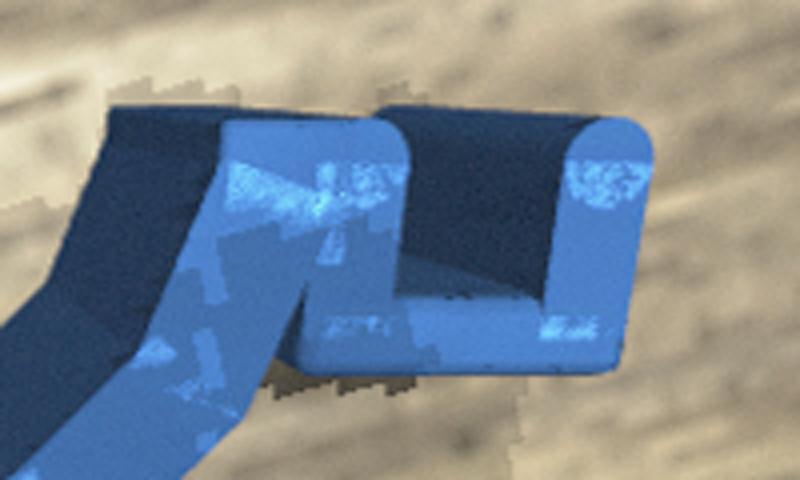

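Run:
```python
from h import *
w=load("w3")
A=lambda x,y,z:px2w(w,70+(x+.5)/4-.5,110+(y+.5)/4-.5,z)*1000
B=lambda x,y,z:px2w(w,380+(x+.5)/4-.5,130+(y+.5)/4-.5,z)*1000
P={"bore(0,74)":A(251,190,.0305),"partL":A(410,203,.044),"partL2":A(538,203,.044),"partR":B(225,121,.044),"partR2":B(370,121,.044),"outer":B(654,160,.044),"slotA":B(405,220,.044),"slotB":B(557,220,.044),"knFL":A(112,70,.0305),"knFR":A(362,72,.0305)}
l=P["partL"]-P["partR2"];yaw=np.degrees(np.arctan2(-l[0],l[1]));print("yaw",yaw)
for a in(-17.6,):
  R=pose2d(np.radians(a));o=P["bore(0,74)"][:2]-R@[0,74];print(a,"origin by bore",o)
  for k,p in P.items():print(k,p.round(1)[:2],(R.T@(p[:2]-o)).round(1), "rel tcp",(R.T@(p[:2]-[477,-8.8])).round(1))
```

```text
yaw -17.39487284972564
-17.6 origin by bore [543.03383151 -28.9809696 ]
bore(0,74) [565.4  41.6] [ 0. 74.] rel tcp [69.  74.7]
partL [558.3  21.5] [-0.7 52.8] rel tcp [68.4 53.5]
partL2 [554.9  10.6] [-0.7 41.3] rel tcp [68.4 42.1]
partR [530.2 -68.5] [ -0.3 -41.5] rel tcp [ 68.7 -40.8]
partR2 [526.3 -80.8] [ -0.3 -54.5] rel tcp [ 68.7 -53.8]
outer [ 515.2 -104.6] [ -3.7 -80.5] rel tcp [ 65.4 -79.8]
slotA [516.6 -82.2] [ -9.1 -58.7] rel tcp [ 60. -58.]
slotB [512.4 -95.4] [ -9.1 -72.6] rel tcp [ 60.  -71.9]
knFL [579.7  49.4] [11.2 85.8] rel tcp [80.3 86.5]
knFR [572.3  26.5] [11.1 61.7] rel tcp [80.1 62.4]
```

```bash
python3 -m inch '{"dp":[[0,0,0],[0,0,0],[0,0,0],[0,-2,-5],[0,-2,-5],[0,-2,-5],[0,-2,-5],[0,-2,-5],[0,-2,-5],[0,-2,-5],[0,-2,-6.3],[0,0,0],[0,0,0]],"yaw":[-1.5,-1.5,-1.45,0,0,0,0,0,0,0,0,0,0]}'
python3 - <<'E'
from h import *
w=snap("wrist","w4");t=snap("top","t4");crop(t,"t4a",270,150,400,270,5)
crop(w,"w4a",0,0,640,300,1.25)
from rig import bot;s=bot.read_state();print(s["position"],s["tcp_rot"][:2,1:])
E
```

```text
time_s: 5.63
position: [0.5192, -0.0021, 0.0185]
tcp_rot: [[-0.004, -0.227, -0.974], [0.001, -0.974, 0.227], [-1.0, -0.0, 0.004]]
force: [-4.0, 0.6, 3.9]
opening: 0.158
[ 0.51919226 -0.00211736  0.01846895] [[-0.22727824 -0.97382367]
 [-0.97382986  0.22727658]]
```

View pics/w4a.png

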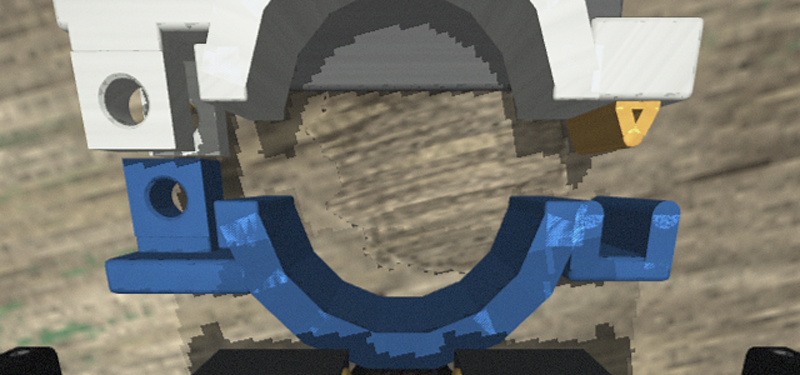

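View pics/t4a.png

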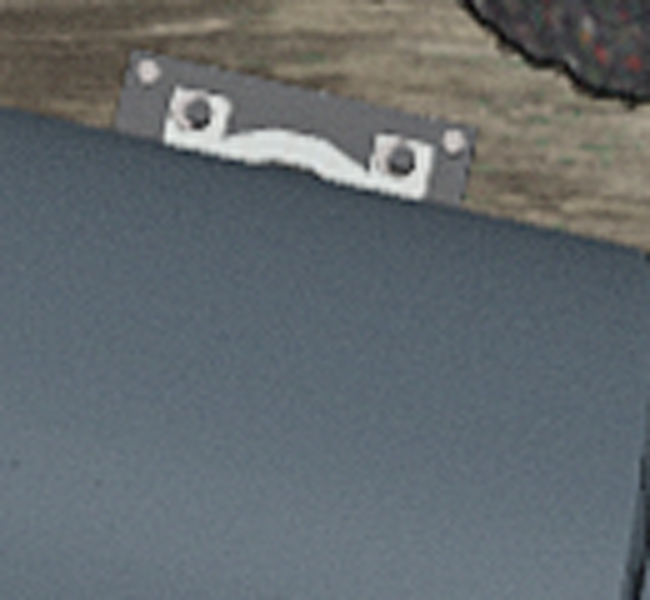

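Run:
```python
from h import *
w=load("w4");crop(w,"w4l",50,0,210,240,3.3);crop(w,"w4r",420,0,580,240,3.3)
a=cv2.imread("pics/w4l.png")[:600];b=cv2.imread("pics/w4r.png")[:600];cv2.imwrite("pics/w4lr.png",np.hstack([a[:,:400],b[:,:400]]))
print(a.shape)
```

```text
(600, 528, 3)
```

View pics/w4l.png

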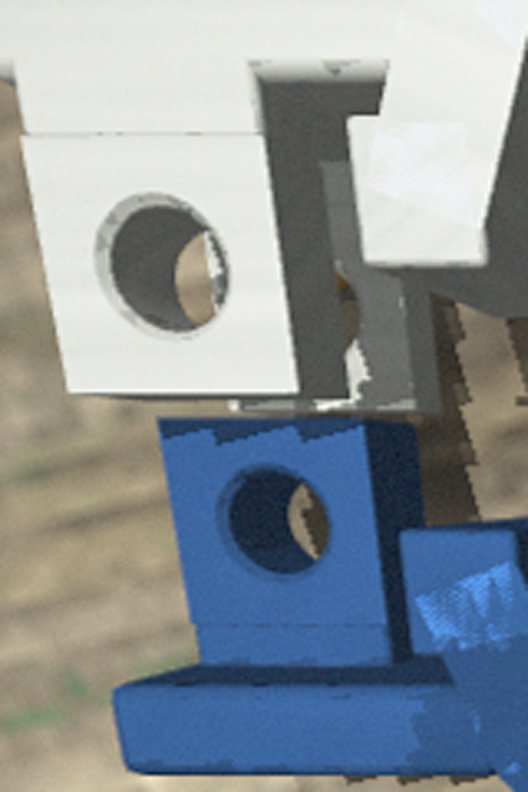

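View pics/w4r.png

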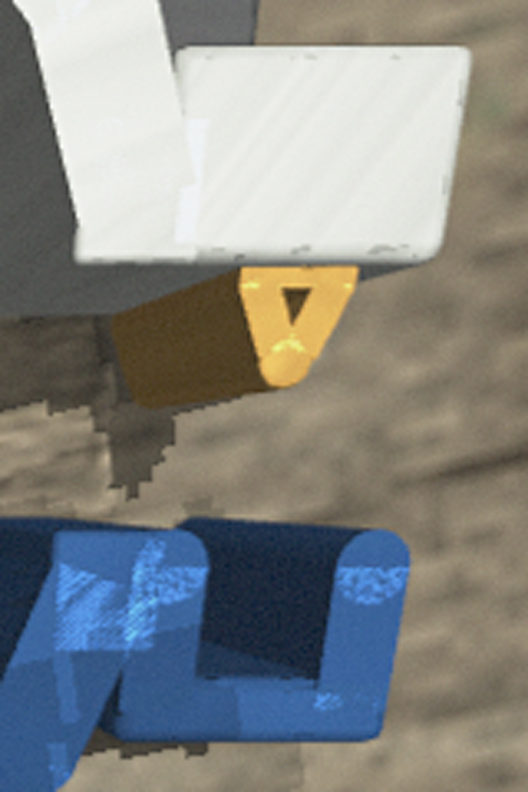

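Run:
```python
from h import *
w=load("w4");f=3.3
A=lambda x,y,z:px2w(w,50+(x+.5)/f-.5,(y+.5)/f-.5,z)*1000
B=lambda x,y,z:px2w(w,420+(x+.5)/f-.5,(y+.5)/f-.5,z)*1000
tcp=np.array([519.2,-2.1]);R=pose2d(np.radians(-13.14))
P={"alubore":A(165,264,.044),"alupartL":A(368,263,.044),"alupartL2":A(480,263,.044),"alupartR":B(80,262,.044),"alupartR2":B(425,262,.044),"alukn":A(70,392,.044),"alukn2":A(298,392,.044),"nose":B(283,387,.043),"rootA":B(242,268,.043),"rootB":B(358,268,.043),"aluouter":B(440,240,.044),
"BLbore":A(275,519,.0305),"BLpL":A(405,531,.044),"BLpL2":A(515,531,.044),"BLpR":B(55,533,.044),"BLpR2":B(180,533,.044),"slotA":B(205,610,.044),"slotB":B(337,610,.044),"BLouter":B(409,560,.044),"BLkn":A(160,420,.0305),"BLkn2":A(365,422,.0305)}
for k,p in P.items():print(k,p.round(1)[:2],"rel tcp",(R.T@(p[:2]-tcp)).round(1))
```

```text
alubore [628.6  48.9] rel tcp [94.9 74.6]
alupartL [624.   28.8] rel tcp [95.1 53.9]
alupartL2 [621.4  17.7] rel tcp [95.1 42.5]
alupartR [602.7 -63.8] rel tcp [ 95.3 -41.2]
alupartR2 [594.7 -98.1] rel tcp [ 95.4 -76.3]
alukn [619.3  63.5] rel tcp [82.6 86.6]
alukn2 [613.9  40.2] rel tcp [82.6 62.7]
nose [585.8 -83.5] rel tcp [ 83.4 -64.1]
rootA [598.4 -80.4] rel tcp [ 94.9 -58.2]
rootB [595.7 -92. ] rel tcp [ 95.  -70.2]
aluouter [596.4 -99.7] rel tcp [ 97.4 -77.5]
BLbore [603.5  54.4] rel tcp [69.3 74.2]
BLpL [598.   34.1] rel tcp [68.5 53.2]
BLpL2 [595.3  22.5] rel tcp [68.5 41.3]
BLpR [576.4 -57.6] rel tcp [ 68.4 -41.1]
BLpR2 [573.4 -70.8] rel tcp [ 68.4 -54.6]
slotA [564.5 -72.6] rel tcp [ 60.1 -58.4]
slotB [561.2 -86.8] rel tcp [ 60.1 -72.9]
BLouter [564.9 -94.8] rel tcp [ 65.6 -79.9]
BLkn [617.1  63.3] rel tcp [80.5 86. ]
BLkn2 [611.5  40.1] rel tcp [80.3 62.1]
```

```bash
python3 -m inch '{"dp":[[0,-0.6,0],[0,0,-3],[0,0,-3],[0,0,-3],[0,0,-3],[0,0,-2],[0,0,-2],[0,0,0],[0,0,0]],"yaw":[0,0,0,0,0,0,0,0,0]}'
python3 -m inch '{"dp":[[0,0,-2],[0,0,-2],[0,0,-2],[0,0,0],[0,0,0]],"yaw":[0,0,0,0,0]}'
```

```text
time_s: 6.48
position: [0.5329, -0.0047, 0.0185]
tcp_rot: [[-0.008, -0.227, -0.974], [0.002, -0.974, 0.227], [-1.0, 0.0, 0.008]]
force: [-7.9, 2.0, 7.8]
opening: 0.157
time_s: 6.9
position: [0.54, -0.0063, 0.0184]
tcp_rot: [[-0.005, -0.227, -0.974], [0.001, -0.974, 0.227], [-1.0, -0.0, 0.005]]
force: [-6.1, 1.5, 6.2]
opening: 0.156
```

```bash
python3 -m inch '{"dp":[[0,0,-1],[0,0,-1],[0,0,-1],[0,0,0],[0,0,0]],"yaw":[0,0,0,0,0]}'
python3 -m inch '{"dp":[[0,0,-1],[0,0,0],[0,0,0]],"yaw":[0,0,0]}'
python3 - <<'E'
from h import *
from rig import bot;s=bot.read_state();R=pose2d(np.radians(-13.14));print(s["force"],s["moment"],R.T@(s["position"][:2]*1000-[519.2,-2.1]))
w=snap("wrist","w5");crop(w,"w5a",40,60,600,330,1.42)
E
```

```text
time_s: 7.32
position: [0.541, -0.0065, 0.0185]
tcp_rot: [[-0.009, -0.227, -0.974], [0.002, -0.974, 0.227], [-1.0, 0.0, 0.009]]
force: [-7.9, 1.5, 8.3]
opening: 0.157
time_s: 7.57
position: [0.542, -0.0067, 0.0185]
tcp_rot: [[-0.009, -0.227, -0.974], [0.002, -0.974, 0.227], [-1.0, 0.0, 0.009]]
force: [-9.3, 2.3, 9.0]
opening: 0.154
[-9.30976019  2.27531618  9.01317656] [0.359937   1.35774377 0.0152143 ] [23.2516949   0.67463121]
```

View pics/w5a.png

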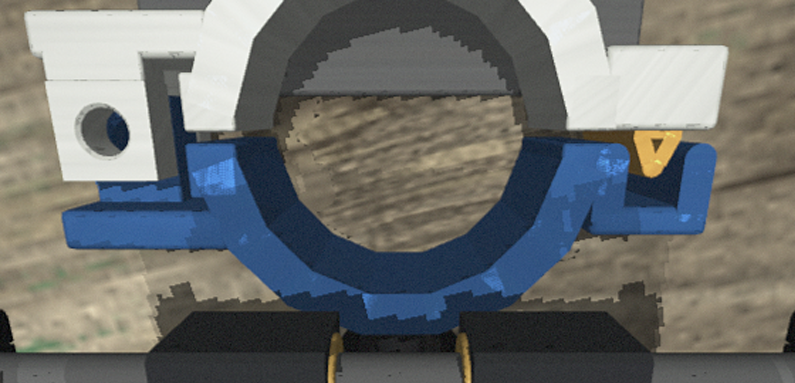

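```bash
python3 -m inch '{"dp":[[-0.5,0,-1],[0,0,-1],[0,0,0],[0,0,0]],"yaw":[0,0,0,0]}'
python3 -m inch '{"dp":[[0,0,-1],[0,0,0],[0,0,0]],"yaw":[0,0,0]}'
python3 -m inch '{"dp":[[0,0,-0.7],[0,0,0],[0,0,0]],"yaw":[0,0,0]}'
python3 - <<'E'
from h import *
from rig import bot;s=bot.read_state();R=pose2d(np.radians(-13.14));print(R.T@s["force"][:2],s["moment"],R.T@(s["position"][:2]*1000-[519.2,-2.1]))
E
```

```text
time_s: 7.95
position: [0.5448, -0.0075, 0.0185]
tcp_rot: [[-0.007, -0.226, -0.974], [0.001, -0.974, 0.226], [-1.0, 0.0, 0.008]]
force: [-7.1, 1.2, 3.7]
opening: 0.155
time_s: 8.2
position: [0.5448, -0.0075, 0.0185]
tcp_rot: [[-0.009, -0.226, -0.974], [0.002, -0.974, 0.226], [-1.0, 0.0, 0.01]]
force: [-9.6, 1.5, 5.2]
opening: 0.155
time_s: 8.45
position: [0.5448, -0.0075, 0.0185]
tcp_rot: [[-0.011, -0.226, -0.974], [0.002, -0.974, 0.226], [-1.0, 0.0, 0.011]]
force: [-10.0, 1.5, 7.1]
opening: 0.157
[-10.03298298  -0.80743941] [0.22327215 1.42272346 0.06906749] [26.14410658  0.5191642 ]
```

Run:
```python
from h import *
w=snap("wrist","w6");crop(w,"w6a",40,80,600,330,1.42);crop(w,"w6l",60,100,260,250,4);crop(w,"w6r",400,100,600,250,4)
```

View pics/w6l.png

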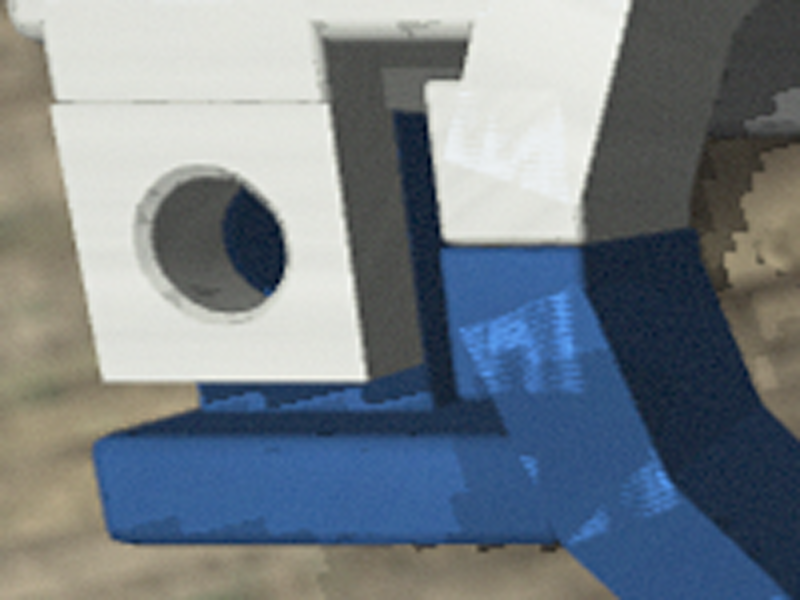

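View pics/w6r.png

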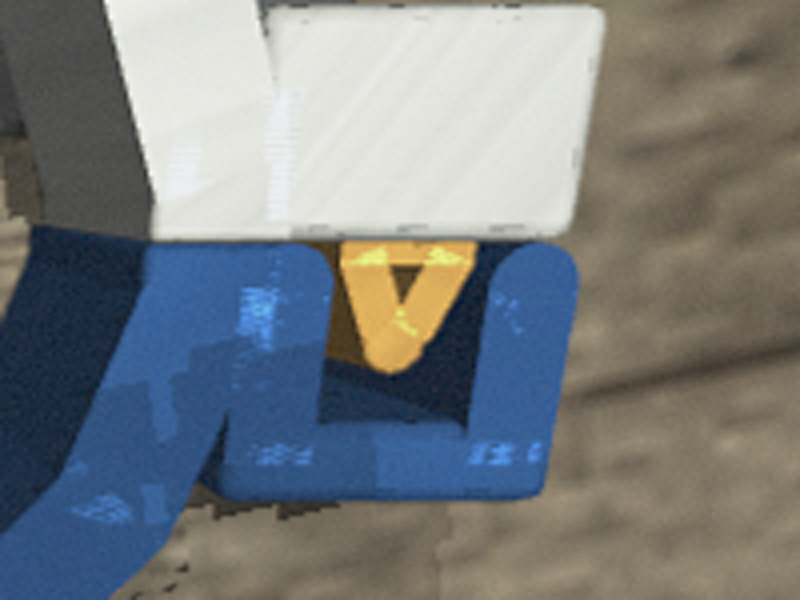

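```bash
python3 -m inch '{"dp":[[0,0,0.8],[0,0,0.7],[0,0,0]],"yaw":[0,0,0]}'; python3 -m inch '{"dp":[[0,0,0],[0,0,0],[0,0,0],[0,0,0]],"yaw":[0,0,0,0]}' 40
python3 - <<'E'
from h import *
w=snap("wrist","w7");crop(w,"w7a",60,100,600,330,1.45)
from rig import bot;s=bot.read_state();print(s["position"],s["force"])
E
```

```text
time_s: 8.75
position: [0.5448, -0.0075, 0.0185]
tcp_rot: [[-0.008, -0.226, -0.974], [0.001, -0.974, 0.226], [-1.0, 0.0, 0.008]]
force: [-6.7, 1.8, 4.0]
opening: 0.161
time_s: 9.08
position: [0.5501, -0.0089, 0.0192]
tcp_rot: [[0.003, -0.227, -0.974], [-0.001, -0.974, 0.227], [-1.0, -0.0, -0.003]]
force: [-0.5, -0.4, -0.9]
opening: 0.376
[ 0.54975941 -0.00879816  0.01918331] [-0.85753693  0.19084039 -0.54062159]
```

View pics/w7a.png

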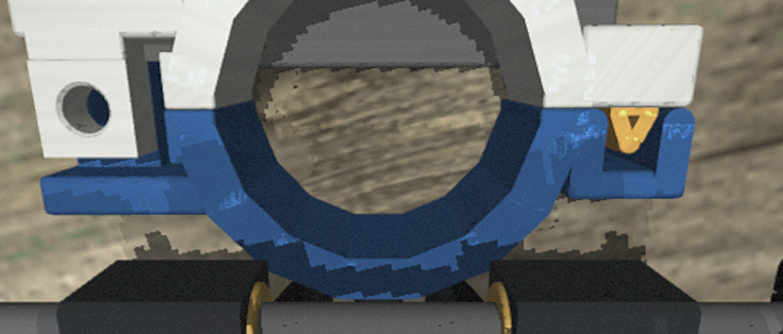

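```bash
python3 -m inch '{"dp":[[-10,0,0],[-30,0,0],[-35,0,0],[-35,0,0],[0,20,4],[0,35,8],[0,35,10],[0,35,10],[0,35,10],[0,35,10],[0,35,10],[0,35,8],[0,0,0],[0,0,0]],"yaw":[0,0,0,0,0,0,0,0,0,0,0,0,0,0]}'
python3 - <<'E'
from h import *
w=snap("wrist","w8")
from rig import bot;s=bot.read_state();print(s["position"],s["joint_positions"])
t=snap("top","t8");crop(t,"t8a",270,150,400,280,4.5)
E
```

```text
time_s: 10.3
position: [0.4198, -0.2527, 0.1298]
tcp_rot: [[0.001, -0.231, -0.973], [-0.001, -0.973, 0.231], [-1.0, 0.001, -0.002]]
force: [-1.0, 0.6, -1.1]
opening: 0.461
[ 0.41997718 -0.25110488  0.12958321] [-4.40000167e+01  2.94207169e+01  1.06973315e+02  3.13540701e-02
  4.35732729e+01  5.92339059e+01]
```

View pics/w8.png

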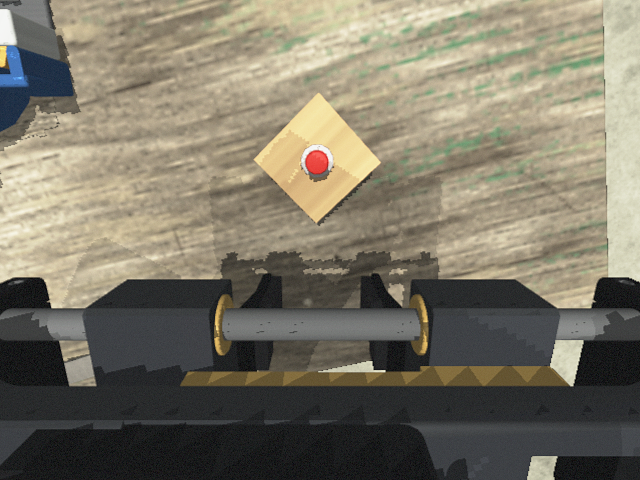

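View pics/t8a.png

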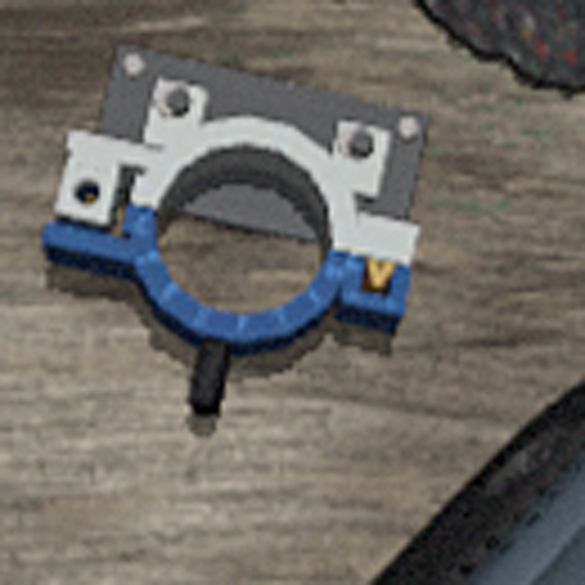

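Run:
```python
from h import *
w=load("w8");crop(w,"w8a",240,80,400,240,3.7)
for u,v,z in[(316.5,162,.074),(317,160.5,.050)]:print(px2w(w,u,v,z)*1000)
t=load("t8");
for x,y in[(88,191)]:print("hinge",px2w(t,270+(x+.5)/4.5-.5,150+(y+.5)/4.5-.5,.044)*1000)
```

```text
[ 483.20037587 -265.114447     74.        ]
[ 483.15482405 -265.19201655   50.        ]
hinge [630.41717323  48.30188916  44.        ]
```

View pics/w8a.png

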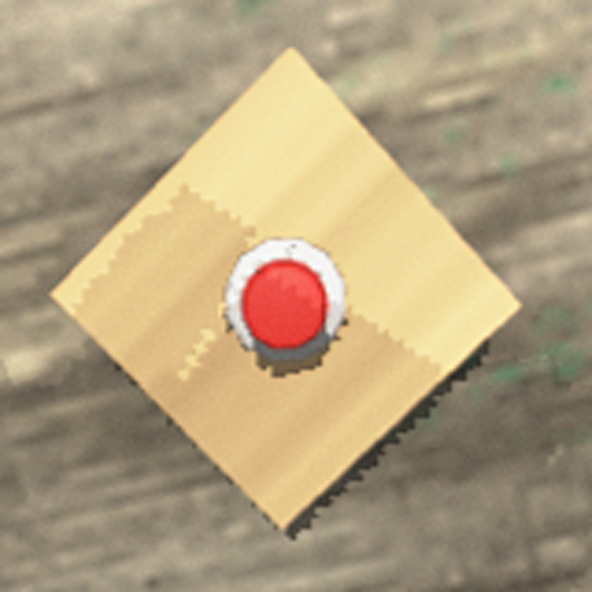

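```bash
python3 -m inch '{"dp":[[0,0,-20],[0,0,-25],[0,-0.8,-19.7],[0,0,0],[20,0,0],[10,0,0],[0,0,0],[0,0,0],[0,0,0]],"yaw":[0,0,0,0,0,0,0,0,0]}'
```

```text
time_s: 11.15
position: [0.4831, -0.264, 0.0993]
tcp_rot: [[-0.0, -0.227, -0.974], [0.0, -0.974, 0.227], [-1.0, -0.0, 0.0]]
force: [0.3, -0.3, 1.3]
opening: 0.458
```

```bash
python3 -m inch '{"dp":[[0,1.2,-0.3],[15,0,0],[12,0,0],[6,0,0],[2.5,0,0],[0,0,0],[0,0,0],[0,0,0]],"yaw":[0,0,0,0,0,0,0,0]}'; python3 -m inch '{"dp":[[0,0,0],[0,0,0],[0,0,0],[0,0,0],[0,0,0],[0,0,0],[0,0,0],[0,0,0]],"yaw":[0,0,0,0,0,0,0,0]}' 0
```

```text
time_s: 11.82
position: [0.4837, -0.2661, 0.0642]
tcp_rot: [[0.001, -0.227, -0.974], [-0.001, -0.974, 0.227], [-1.0, 0.001, -0.001]]
force: [0.5, -0.3, -0.1]
opening: 0.463
time_s: 12.48
position: [0.4834, -0.2658, 0.0637]
tcp_rot: [[0.0, -0.227, -0.974], [0.0, -0.974, 0.227], [-1.0, -0.0, -0.0]]
force: [0.5, 1.0, 1.7]
opening: 0.152
```

```bash
python3 -m inch '{"dp":[[-3,0,0],[-5,0,0],[-10,0,0],[-15,0,0],[-15,0,0],[-12,0,0],[0,0,0],[0,0,0]],"yaw":[0,0,0,0,0,0,0,0]}'
python3 - <<'E'
from h import *
from rig import bot;s=bot.read_state();print(s["position"],s["opening"])
c=snap("side","s9");w=snap("wrist","w9");p=w2px(c,s["position"]);print(p)
u,v=map(int,p);crop(c,"s9a",max(u-70,0),v-60,u+70,v+90,4)
E
```

```text
time_s: 13.15
position: [0.4838, -0.2662, 0.1247]
tcp_rot: [[0.002, -0.227, -0.974], [-0.002, -0.974, 0.227], [-1.0, 0.001, -0.002]]
force: [-1.1, 0.5, -0.7]
opening: 0.149
[ 0.4838286  -0.26617638  0.1247075 ] 0.14883359114103673
[297.81765786 295.66525933]
```

View pics/s9a.png

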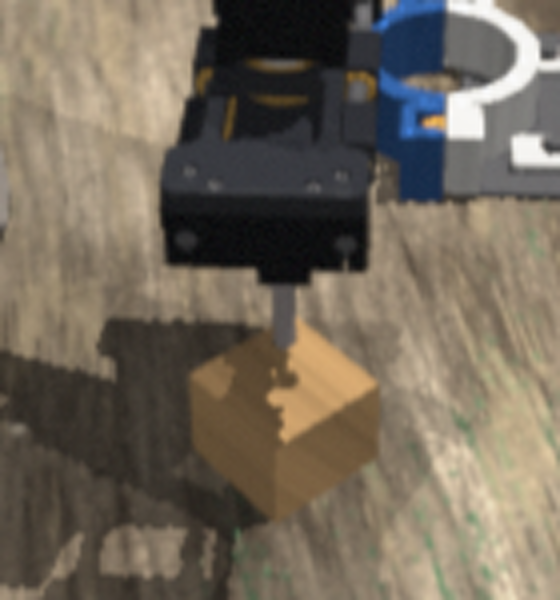

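```bash
python3 -m inch '{"dp":[[0,-12,-2],[0,-22,-5],[0,-27,-6],[0,-28,-6],[0,-28,-6],[0,-28,-6],[0,-28,-6],[0,-28,-6],[0,-28,-6],[0,-28,-6],[0,-28,-6],[0,-28,-5],[0,-20,-3],[0,-6,-1],[0,0,0],[0,0,0],[0,0,0],[0,0,0]],"yaw":[0,0,0,0,0,0,0,0,0,0,0,0,0,0,0,0,0,0]}'
python3 - <<'E'
from h import *
from rig import bot;s=bot.read_state();print(s["position"],s["tcp_rot"],s["force"])
c=snap("side","s10");t=snap("top","t10");w=snap("wrist","w10");p=w2px(c,s["position"]-[0,0,.03]);print(p)
u,v=map(int,p);crop(c,"s10a",u-60,v-60,u+60,v+60,5)
E
```

```text
time_s: 14.75
position: [0.6279, 0.0472, 0.1233]
tcp_rot: [[-0.001, -0.229, -0.973], [-0.0, -0.973, 0.229], [-1.0, 0.0, 0.001]]
force: [-0.1, 0.0, -0.8]
opening: 0.149
[0.62787973 0.04718345 0.12332561] [[-1.08272556e-03 -2.28740618e-01 -9.73486804e-01]
 [-1.80979977e-04 -9.73487314e-01  2.28740939e-01]
 [-9.99999397e-01  4.23845279e-04  1.01262212e-03]] [-0.14533426  0.03123876 -0.77929319]
[338.7330472  212.01736199]
```

View pics/s10a.png

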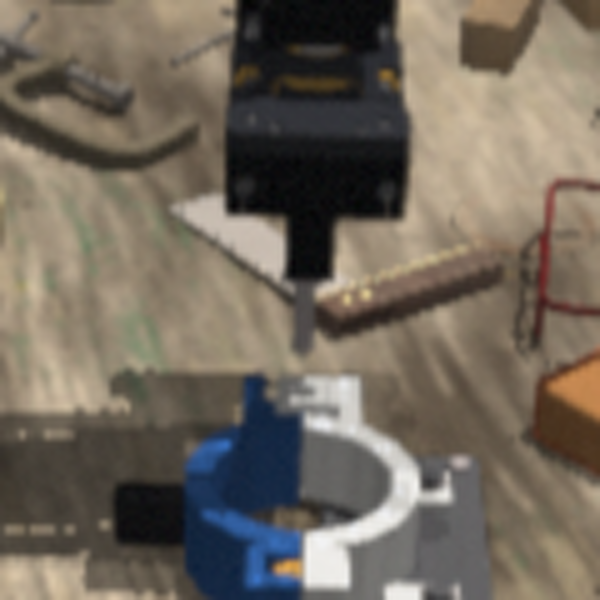

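View pics/w10.png

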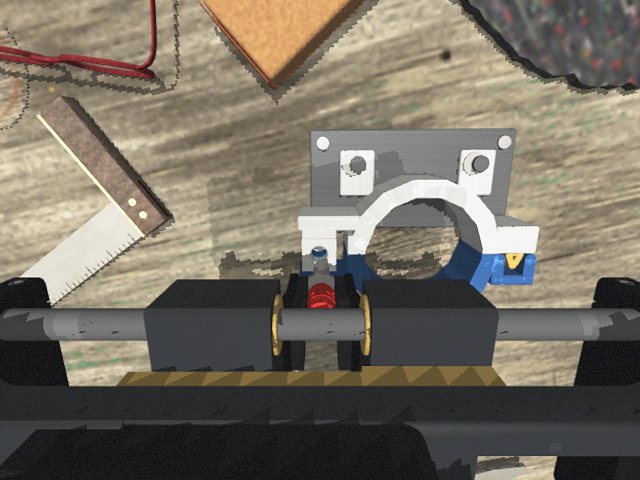

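Run:
```python
from h import *
w=load("w10");crop(w,"w10a",270,200,370,310,5.4)
s=load("s10");print("side tip px", w2px(s,[.6279,.0472,.1233-.0587]), "hinge px",w2px(s,[.6289,.0485,.044]))
print("wrist tip", w2px(w,[.6279,.0472,.1233-.0587]),"hinge",w2px(w,[.6289,.0485,.044]))
```

```text
side tip px [338.32125975 222.70417655] hinge px [338.31859671 229.86008678]
wrist tip [321.02755947 264.13109058] hinge [318.85092525 253.55245586]
```

View pics/w10a.png

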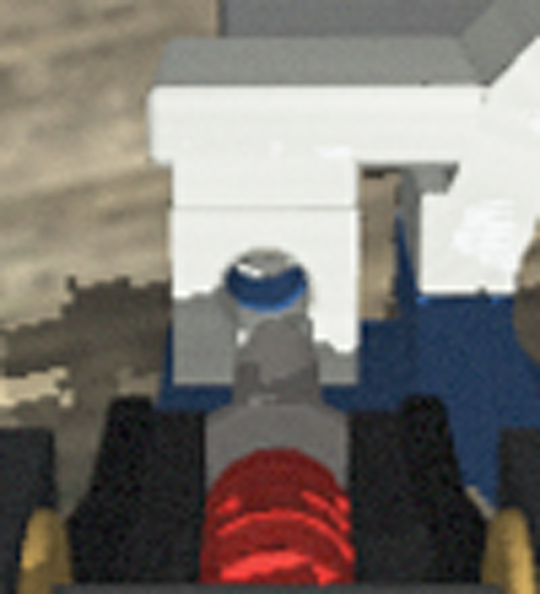

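```bash
python3 -m inch '{"dp":[[0,-1.7,-0.6],[5,0,0],[6,0,0],[5,0,0],[0,0,0],[0,0,0],[0,0,0],[0,0,0]],"yaw":[0,0,0,0,0,0,0,0]}'
python3 - <<'E'
from h import *
from rig import bot;s=bot.read_state();print(s["position"],s["force"])
c=snap("side","s11");w=snap("wrist","w11");p=s["position"]-[0,0,.0587];print(w2px(w,p),w2px(w,[.6289,.0485,.044]),w2px(c,p))
crop(w,"w11a",270,200,370,310,5.4);u,v=map(int,w2px(c,p));crop(c,"s11a",u-40,v-40,u+40,v+40,7.5)
E
```

```text
time_s: 15.57
position: [0.6296, 0.05, 0.1076]
tcp_rot: [[0.0, -0.227, -0.974], [-0.0, -0.974, 0.227], [-1.0, -0.0, -0.0]]
force: [-0.3, 0.7, -0.3]
opening: 0.147
[0.62963827 0.05003241 0.1076317 ] [-0.32421277  0.71747936 -0.26805277]
[320.86857471 263.94665426] [323.36743284 262.02229632] [338.54864555 227.71269472]
```

View pics/w11a.png

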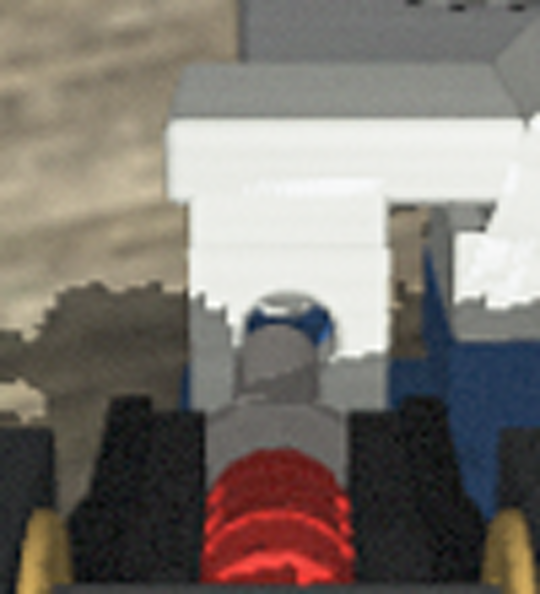

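View pics/s11a.png

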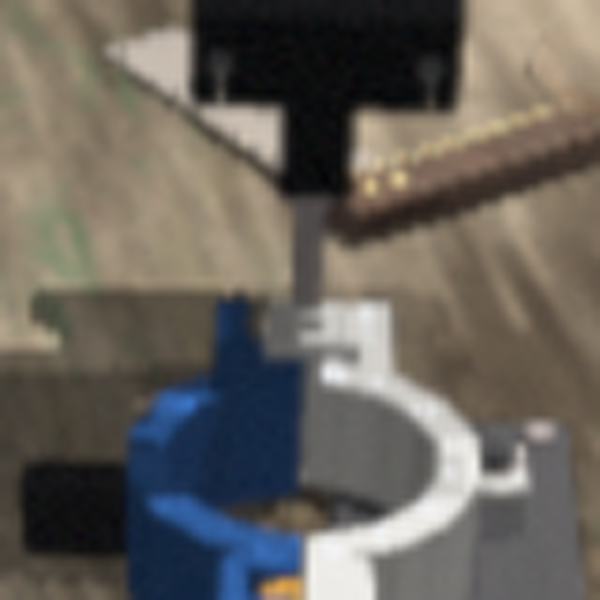

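```bash
python3 -m inch '{"dp":[[0,0,0],[0,0,0],[0,0,0],[0,0,0]],"yaw":[0,0,0,0]}'
```

```text
time_s: 16.0
position: [0.6295, 0.05, 0.1077]
tcp_rot: [[0.0, -0.227, -0.974], [-0.0, -0.974, 0.227], [-1.0, -0.0, -0.0]]
force: [-0.6, -0.1, -1.1]
opening: 0.154
```

```bash
python3 -m inch '{"dp":[[0,1.6,0.2],[0,0,0],[0,0,0],[0,0,0],[0,0,0]],"yaw":[0,0,0,0,0]}'
python3 - <<'E'
from h import *
from rig import bot;s=bot.read_state();print(s["position"],s["force"])
c=snap("side","s12");w=snap("wrist","w12");p=s["position"]-[0,0,.0587];print(w2px(w,p),w2px(w,[.6289,.0485,.044]),w2px(c,p))
crop(w,"w12a",280,230,360,300,8);u,v=map(int,w2px(c,p));crop(c,"s12a",u-25,v-30,u+25,v+20,12)
E
```

```text
time_s: 16.42
position: [0.6289, 0.0485, 0.1076]
tcp_rot: [[0.0, -0.227, -0.974], [0.0, -0.974, 0.227], [-1.0, -0.0, 0.0]]
force: [0.1, -0.2, -1.0]
opening: 0.151
[0.62891836 0.0484671  0.10755621] [ 0.06879728 -0.21658521 -1.03248903]
[320.88407611 263.89706005] [320.83139971 261.50745804] [338.39857252 228.11637358]
```

View pics/w12a.png

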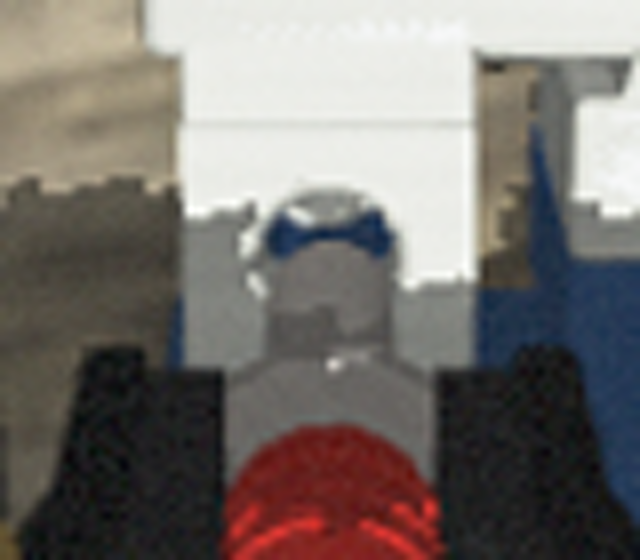

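View pics/s12a.png

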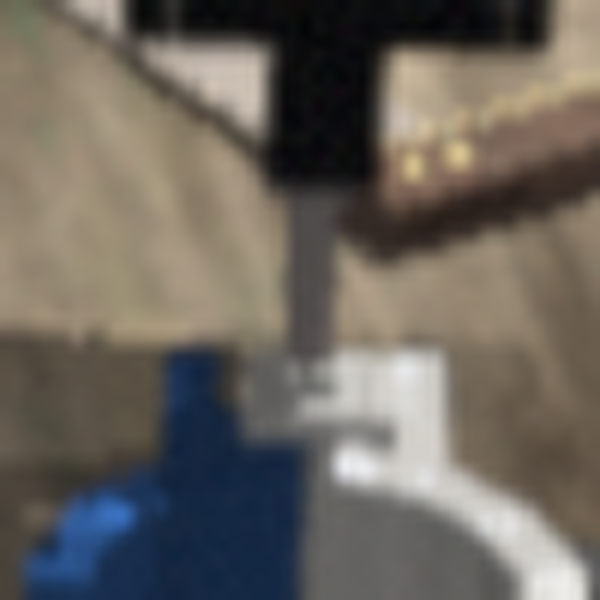

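```bash
python3 -m inch '{"dp":[[2,0,0],[2,0,0],[2,0,0],[1,0,0],[1,0,0],[0,0,0],[0,0,0]],"yaw":[0,0,0,0,0,0,0]}'; python3 -m inch '{"dp":[[2,0,0],[2,0,0],[2,0,0],[0,0,0],[0,0,0]],"yaw":[0,0,0,0,0]}'
```

```text
time_s: 17.1
position: [0.6289, 0.0485, 0.0995]
tcp_rot: [[-0.0, -0.227, -0.974], [0.0, -0.974, 0.227], [-1.0, 0.0, 0.0]]
force: [-0.2, 0.1, -0.0]
opening: 0.152
time_s: 17.52
position: [0.6287, 0.0485, 0.0933]
tcp_rot: [[-0.001, -0.227, -0.974], [0.0, -0.974, 0.227], [-1.0, 0.0, 0.001]]
force: [0.3, 0.2, 0.0]
opening: 0.151
```

```bash
python3 -m inch '{"dp":[[1.5,0,0],[1.5,0,0],[1.5,0,0],[1.5,0,0],[0,0,0],[0,0,0]],"yaw":[0,0,0,0,0,0]}'; python3 -m inch '{"dp":[[2,0,0],[2,0,0],[2,0,0],[2,0,0],[0,0,0],[0,0,0]],"yaw":[0,0,0,0,0,0]}'
```

```text
time_s: 18.02
position: [0.6288, 0.0485, 0.0874]
tcp_rot: [[-0.0, -0.227, -0.974], [0.0, -0.974, 0.227], [-1.0, 0.0, 0.0]]
force: [-0.9, -0.2, -2.3]
opening: 0.148
time_s: 18.52
position: [0.6288, 0.0485, 0.0793]
tcp_rot: [[-0.001, -0.227, -0.974], [0.0, -0.974, 0.227], [-1.0, 0.0, 0.001]]
force: [-0.2, 0.2, -0.5]
opening: 0.15
```

```bash
python3 -m inch '{"dp":[[1.5,0,0],[1.5,0,0],[1.5,0,0],[1.5,0,0],[0,0,0],[0,0,0]],"yaw":[0,0,0,0,0,0]}'; python3 -m inch '{"dp":[[1.5,0,0],[1.5,0,0],[0,0,0],[0,0,0]],"yaw":[0,0,0,0]}';  python3 -m inch '{"dp":[[1.5,0,0],[1.5,0,0],[0,0,0],[0,0,0]],"yaw":[0,0,0,0]}'
```

```text
time_s: 19.02
position: [0.6288, 0.0485, 0.0734]
tcp_rot: [[-0.0, -0.227, -0.974], [0.0, -0.974, 0.227], [-1.0, 0.0, 0.0]]
force: [-1.0, 0.3, 0.3]
opening: 0.15
time_s: 19.35
position: [0.6288, 0.0485, 0.0704]
tcp_rot: [[-0.0, -0.227, -0.974], [0.0, -0.974, 0.227], [-1.0, 0.0, 0.0]]
force: [0.6, -0.2, -1.0]
opening: 0.15
time_s: 19.68
position: [0.6283, 0.0486, 0.0674]
tcp_rot: [[-0.001, -0.227, -0.974], [0.0, -0.974, 0.227], [-1.0, 0.0, 0.001]]
force: [-0.3, 1.0, 0.7]
opening: 0.149
```

```bash
python3 -m inch '{"dp":[[1,0,0],[1,0,0],[0,0,0],[0,0,0]],"yaw":[0,0,0,0]}'; python3 -m inch '{"dp":[[1,0,0],[1,0,0],[0,0,0],[0,0,0]],"yaw":[0,0,0,0]}';  python3 -m inch '{"dp":[[1,0,0],[0.5,0,0],[0,0,0],[0,0,0]],"yaw":[0,0,0,0]}'
```

```text
time_s: 20.02
position: [0.6284, 0.0486, 0.0652]
tcp_rot: [[-0.001, -0.227, -0.974], [0.0, -0.974, 0.227], [-1.0, -0.0, 0.001]]
force: [-1.4, 1.2, 0.7]
opening: 0.151
time_s: 20.35
position: [0.6286, 0.0486, 0.0632]
tcp_rot: [[-0.001, -0.227, -0.974], [0.0, -0.974, 0.227], [-1.0, 0.0, 0.001]]
force: [-3.0, 1.2, 0.6]
opening: 0.153
time_s: 20.68
position: [0.6286, 0.0485, 0.0618]
tcp_rot: [[-0.001, -0.227, -0.974], [0.0, -0.974, 0.227], [-1.0, 0.0, 0.001]]
force: [-2.0, 1.0, 0.3]
opening: 0.148
```

Run:
```python
from h import *
from rig import bot;s=bot.read_state();print(s["position"],s["force"])
c=snap("side","s13");w=snap("wrist","w13");p=s["position"]-[0,0,.015]
crop(w,"w13a",270,200,370,310,5.4);u,v=map(int,w2px(c,p));crop(c,"s13a",u-25,v-30,u+25,v+20,12)
```

```text
[0.6286376  0.04853206 0.06181072] [-1.98532272  1.04151444  0.33968071]
```

View pics/w13a.png

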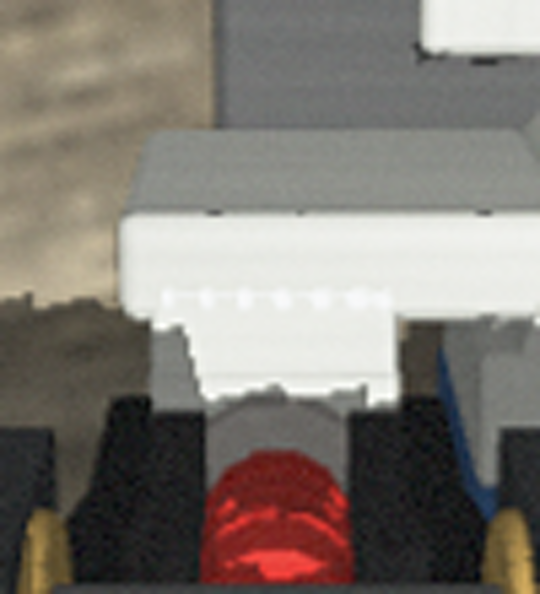

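View pics/s13a.png

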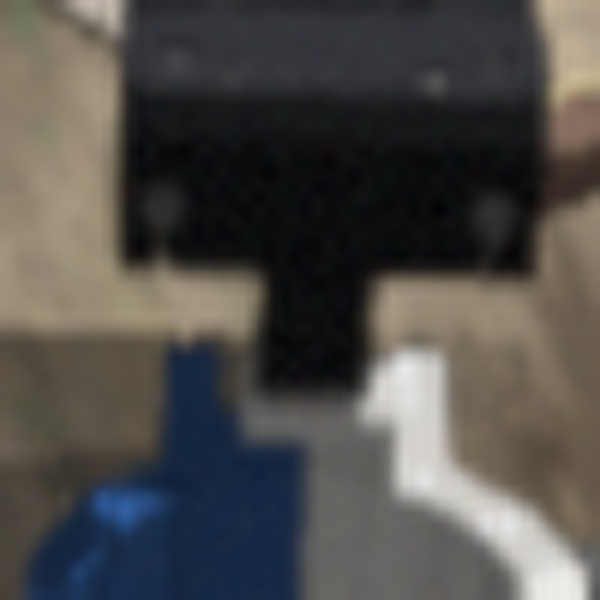

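```bash
python3 -m inch '{"dp":[[0.5,0,0],[0,0,0],[0,0,0]],"yaw":[0,0,0]}'; python3 -m inch '{"dp":[[0.5,0,0],[0,0,0],[0,0,0]],"yaw":[0,0,0]}'
```

```text
time_s: 21.03
position: [0.6287, 0.0485, 0.0617]
tcp_rot: [[-0.0, -0.227, -0.974], [0.0, -0.974, 0.227], [-1.0, 0.0, 0.0]]
force: [-4.0, 1.3, 2.8]
opening: 0.149
time_s: 21.28
position: [0.6287, 0.0485, 0.0617]
tcp_rot: [[-0.0, -0.227, -0.974], [-0.0, -0.974, 0.227], [-1.0, 0.0, 0.0]]
force: [-4.3, 0.5, 5.3]
opening: 0.149
```

```bash
python3 -m inch '{"dp":[[1,0,0],[0,0,0],[0,0,0]],"yaw":[0,0,0]}'; python3 -m inch '{"dp":[[1,0,0],[0,0,0],[0,0,0]],"yaw":[0,0,0]}';python3 -m inch '{"dp":[[1,0,0],[0,0,0],[0,0,0]],"yaw":[0,0,0]}'
```

```text
time_s: 21.53
position: [0.6287, 0.0485, 0.0616]
tcp_rot: [[-0.0, -0.227, -0.974], [-0.0, -0.974, 0.227], [-1.0, 0.0, 0.0]]
force: [-5.6, 0.4, 9.4]
opening: 0.149
time_s: 21.78
position: [0.6287, 0.0485, 0.0615]
tcp_rot: [[0.0, -0.227, -0.974], [-0.0, -0.974, 0.227], [-1.0, 0.0, -0.0]]
force: [-5.8, 0.9, 15.1]
opening: 0.154
time_s: 22.03
position: [0.6287, 0.0485, 0.0614]
tcp_rot: [[0.0, -0.227, -0.974], [-0.0, -0.974, 0.227], [-1.0, 0.0, -0.0]]
force: [-7.7, 2.0, 18.4]
opening: 0.147
```

```bash
python3 -m inch '{"dp":[[-1.5,0,0],[-1.5,0,0],[0,0,0]],"yaw":[0,0,0]}'; python3 -m inch '{"dp":[[0,0,0],[0,0,0],[0,0,0],[0,0,0],[0,0,0]],"yaw":[0,0,0,0,0]}' 40
python3 -m inch '{"dp":[[-10,0,0],[-20,0,0],[-30,0,0],[-30,0,0],[0,0,25],[0,0,30],[0,0,25],[0,0,0],[0,0,0],[0,0,0]],"yaw":[0,0,0,0,0,0,0,0,0,0]}'
python3 - <<'E'
from h import *
from rig import bot;s=bot.read_state();print(s["position"],s["force"])
w=snap("wrist","w14");c=snap("side","s14");t=snap("top","t14")
crop(c,"s14a",300,200,390,290,6.6)
E
```

```text
time_s: 22.28
position: [0.6287, 0.0485, 0.0616]
tcp_rot: [[-0.0, -0.227, -0.974], [0.0, -0.974, 0.227], [-1.0, 0.0, 0.0]]
force: [-4.5, 1.0, 6.5]
opening: 0.15
time_s: 22.7
position: [0.6296, 0.0483, 0.0608]
tcp_rot: [[0.001, -0.227, -0.974], [-0.0, -0.974, 0.227], [-1.0, -0.0, -0.001]]
force: [-0.2, -0.3, 0.0]
opening: 0.421
time_s: 23.53
position: [0.5526, 0.0665, 0.152]
tcp_rot: [[0.003, -0.227, -0.974], [-0.0, -0.974, 0.227], [-1.0, -0.0, -0.003]]
force: [0.3, -0.3, 0.6]
opening: 0.46
[0.55258947 0.06645997 0.15195159] [ 0.25375106 -0.30254267  0.6196311 ]
```

View pics/w14.png

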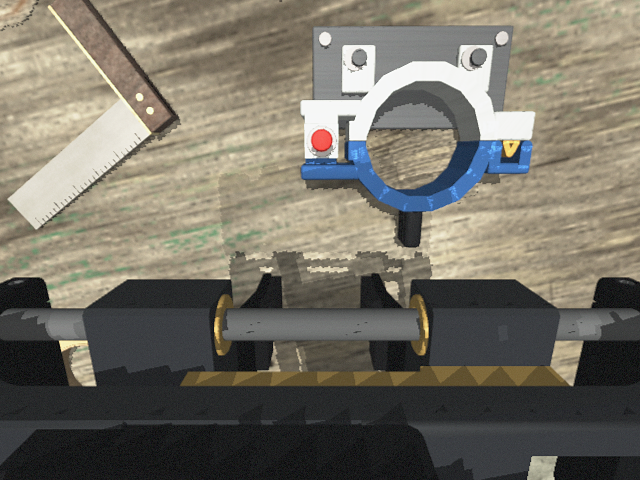

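View pics/s14a.png

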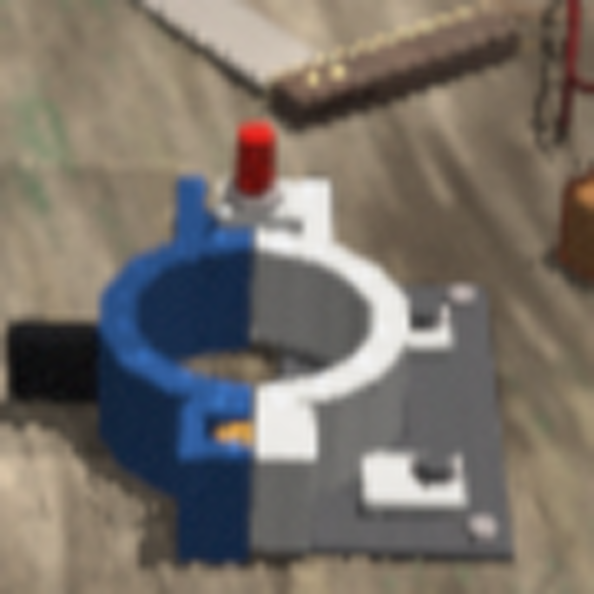

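Run:
```python
from h import *
c=load("s14");w=load("w14")
for dz in(0,.006):print(w2px(c,[.6289,.0485,.072+dz]),w2px(c,[.6289,.0485,.048+dz]),w2px(w,[.6289,.0485,.072+dz]),w2px(w,[.6289,.0485,.048+dz]))
print("side head top meas",300+256/6.6-.5,200+131/6.6-.5)
crop(w,"w14a",290,90,430,190,5.7);crop(c,"s14b",325,210,355,240,20)
```

```text
[338.72209328 219.65499727] [338.37557711 228.41895925] [321.30052466 138.61284078] [321.22647769 139.45916175]
[338.80998401 217.43209661] [338.46145786 226.24689434] [321.32151285 138.37295598] [321.24364721 139.26292243]
side head top meas 338.2878787878788 219.34848484848484
```

View pics/w14a.png

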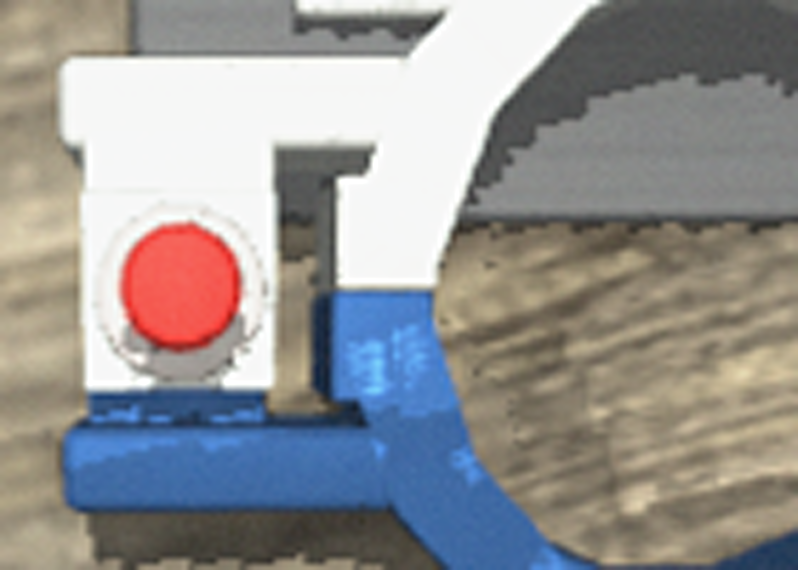

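View pics/s14b.png

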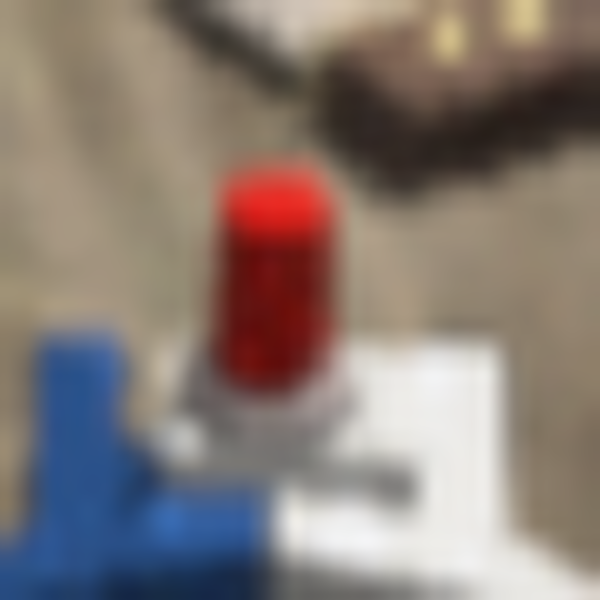

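```bash
python3 -m inch '{"dp":[[0,0,-25],[0,0,-30],[0,0,-25],[20,0,0],[20,0,0],[15,0,0],[5,0,0],[0,0,0],[0,0,0],[0,0,0]],"yaw":[0,0,0,0,0,0,0,0,0,0]}' 0
```

```text
time_s: 24.52
position: [0.63, 0.0484, 0.0921]
tcp_rot: [[0.002, -0.227, -0.974], [-0.0, -0.974, 0.227], [-1.0, -0.0, -0.002]]
force: [0.5, 0.2, -0.0]
opening: 0.001
```

```bash
python3 -m inch '{"dp":[[3,0,0.7],[2,0,0],[1,0,0],[0,0,0],[0,0,0],[0,0,0]],"yaw":[0,0,0,0,0,0]}'; python3 -m inch '{"dp":[[1,0,0],[1,0,0],[0,0,0],[0,0,0]],"yaw":[0,0,0,0]}';  python3 -m inch '{"dp":[[1,0,0],[1,0,0],[0,0,0],[0,0,0]],"yaw":[0,0,0,0]}'
```

```text
time_s: 25.02
position: [0.6283, 0.0486, 0.0852]
tcp_rot: [[0.0, -0.227, -0.974], [-0.0, -0.974, 0.227], [-1.0, -0.0, -0.0]]
force: [0.7, 0.1, 0.0]
opening: 0.002
time_s: 25.35
position: [0.6284, 0.0486, 0.0835]
tcp_rot: [[0.0, -0.227, -0.974], [-0.0, -0.974, 0.227], [-1.0, -0.0, -0.0]]
force: [-0.3, 0.5, 3.1]
opening: 0.007
time_s: 25.68
position: [0.6285, 0.0487, 0.0833]
tcp_rot: [[0.001, -0.227, -0.974], [-0.0, -0.974, 0.227], [-1.0, -0.0, -0.001]]
force: [-4.4, 0.5, 12.8]
opening: 0.005
```

```bash
python3 -m inch '{"dp":[[1,0,0],[1,0,0],[0,0,0],[0,0,0]],"yaw":[0,0,0,0]}';  python3 -m inch '{"dp":[[1,0,0],[1,0,0],[0,0,0],[0,0,0]],"yaw":[0,0,0,0]}'
```

```text
time_s: 26.02
position: [0.6286, 0.0487, 0.0831]
tcp_rot: [[0.002, -0.227, -0.974], [-0.0, -0.974, 0.227], [-1.0, -0.0, -0.002]]
force: [-5.6, 1.4, 22.3]
opening: 0.004
time_s: 26.35
position: [0.6287, 0.0487, 0.0829]
tcp_rot: [[0.002, -0.227, -0.974], [-0.001, -0.974, 0.227], [-1.0, -0.0, -0.002]]
force: [-8.8, -0.6, 31.9]
opening: 0.004
```

```bash
python3 -m inch '{"dp":[[-4,0,0],[-6,0,0],[-20,0,0],[-30,0,0],[-30,0,0],[0,0,30],[0,0,30],[0,0,30],[0,0,0],[0,0,0],[0,0,0],[0,0,0]],"yaw":[0,0,0,0,0,0,0,0,0,0,0,0]}'
python3 - <<'E'
from h import *
from rig import bot;s=bot.read_state();print(s["position"],s["force"])
w=snap("wrist","w15");c=snap("side","s15");t=snap("top","t15")
crop(w,"w15a",270,80,550,290,2.8)
crop(c,"s15a",325,210,355,240,20)
E
```

```text
time_s: 27.35
position: [0.5424, 0.0687, 0.1671]
tcp_rot: [[0.002, -0.227, -0.974], [-0.0, -0.974, 0.227], [-1.0, -0.0, -0.002]]
force: [-0.1, -0.2, 0.1]
opening: 0.003
[0.54235925 0.06872616 0.16709007] [-0.05583222 -0.18261082  0.14161886]
```

View pics/w15a.png

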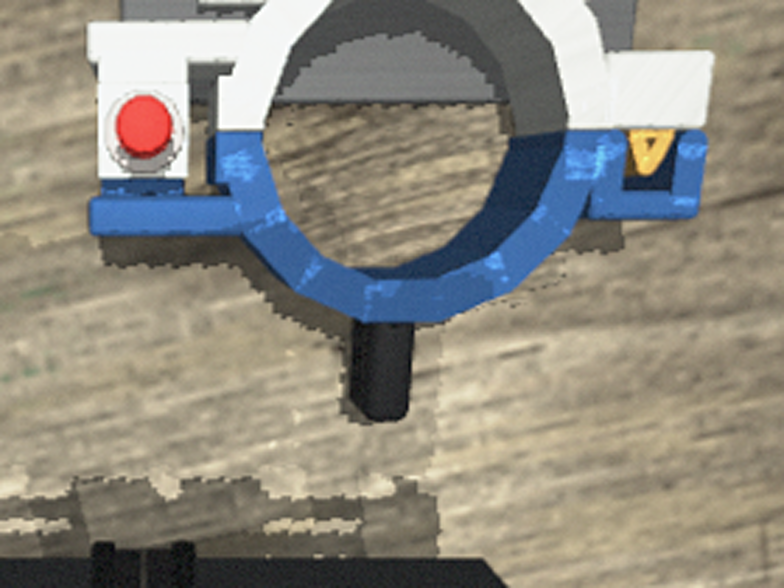

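View pics/s15.png

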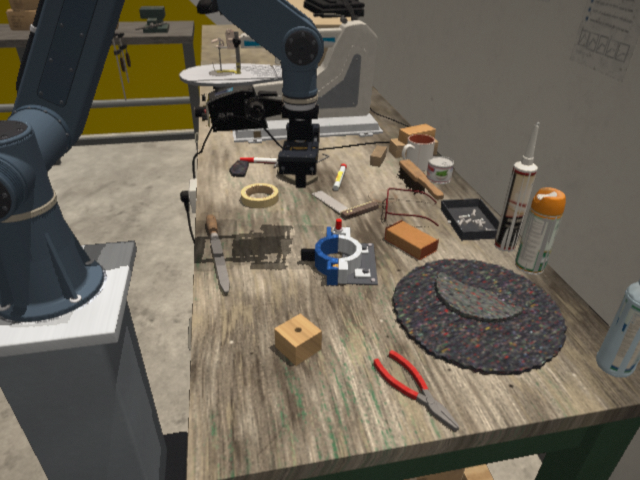

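View pics/s15a.png

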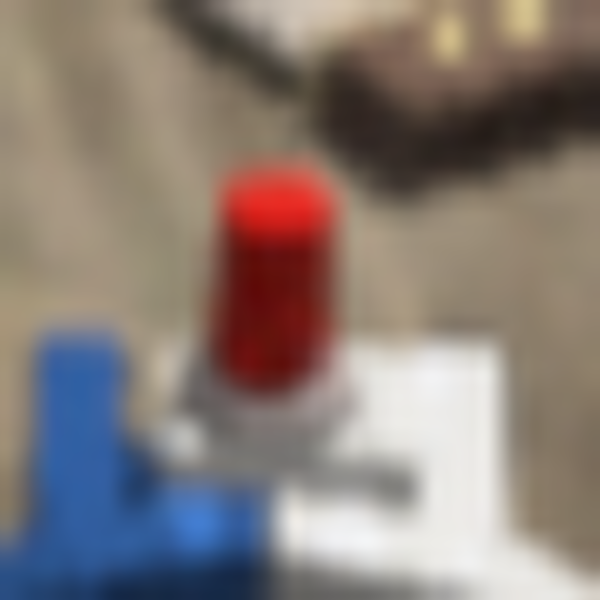

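The mould is closed with the parting faces touching at both ends. The pin didn't move under the extra press, so it was already seated. The square and tape haven't moved, and the robot is clear of everything. Handing in.

```bash
python3 -c "
from rig import bot
print(bot.hand_in())"
```

```text
the job is handed in; nothing more can be done
None
```

The mould is closed, the pin is pushed home through all three knuckles, and I handed the job in at about 27 s with the arm well clear.

- **Closing:** I gripped the blue half by its bar, lined it up with the aluminium half by the wrist camera, and slid it shut. It stopped with about 10 N at the wrist, and it stayed shut after I let go, with no gap at either end.
- **Pin:** It went down with almost no force and stopped at tool height 61.7 mm. That is exactly 2 mm below where I gripped it in the block, which matches the flange being home. It held there at 18 N.
- **Final checks:** I pressed the pin head with the closed fingers up to about 32 N, and it gave only about 0.5 mm, seemingly elastically. The side picture was unchanged afterwards. The square and the tape look undisturbed.

Two things did not quite agree. I never clearly felt the spring plunger: the vertical force stayed under 1 N until the flange landed. The fingertips also met the pin head at about 83.4 mm instead of the expected 83.0 mm. I put that down to fingertip tolerance, and the camera measurements agree with home to about 1 mm.

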